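# Slide the stray tin home into the empty lane of the stock rack

### The job

One tall tin has been left standing out in front of the stock rack. Gently push it along the board, low on its body so that it slides upright without toppling, into the empty lane (the one with the blank card on its floor) until it stands back against the rack's back stop like the other two tins. Do not pick it up or squeeze it, and leave the other two tins, the tape roll and the carton where they are.

Things in the scene. Friction and masses are not known exactly. Their poses are not given: they have to be found in the camera images.
- tin: the stray tin, loose, in front of the rack: slim closed bare-metal tin with a paper band and black cap; straight round body 48 mm across and 150 mm tall, then a narrower neck and cap, 190 mm in all, about 0.4 kg. Origin at the centre of its underside, z up along its axis. Pushed within its lowest 25 mm it slides on the board; pushed much higher it topples.
- rack: fixed steel rack, turned by up to 0.2 rad. Origin on the board, mid-front of the back stop (244 wide, 60 high); x into the stop, away from the robot; y along it. Four dividers 4 thick, 22 high run from the stop to rack x = -75 mm at rack y = -120, -40, 40, 120 mm: three lanes 76 wide, centred at y = -80, 0, 80, open in front, no floor or step: tins slide in on the board.
- place (a point): the place for the stray tin, at the centre of the blank paper card (44 x 60 mm, flat on the board) in the empty lane; on the lane's middle line, 25 mm in front of the back stop. Same axes as the rack. A tin touching the back stop has its axis 24 mm from the stop.
- stock_a: another tin of the same shape and size, loose, standing at the back of one of the other lanes: leave it. Origin at the centre of its underside.
- stock_b: another tin of the same shape and size, loose, standing at the back of one of the other lanes: leave it. Origin at the centre of its underside.
- tape: roll of brown tape lying flat on the board, 100 mm across and 48 mm high, loose, to the robot's right of the work: leave it. Origin at the centre of its underside.
- carton: small cardboard carton, 90 x 70 x 60 mm (60 high), loose, to the robot's left of the work: leave it. Origin at the centre of its underside.
There are look-alikes about, which are no part of the job. Leave any orange or yellow look-alike of the tin alone.

How it is judged:
On the way:
1. the tin stands upright in the mouth of the empty lane, on the board (x of tin in the frame of place between -0.06 and -0.012 m and y of tin in the frame of place between -0.018 and 0.018 m), for 0.05 s.
At the end, for the whole second after the job is handed in: the stray tin stands upright (within 0.05 rad) and at rest on the board in the empty lane, its axis between the lane's dividers and no more than 10 mm short of the card's centre, i.e. within about 11 mm of touching the back stop (x of tin in the frame of place between -0.01 and 0.006 m and y of tin in the frame of place between -0.018 and 0.018 m and angle between tin's own z axis and vertical below 0.05 rad and height (world z) of tin below 0.004 m and linear speed of tin below 0.01 m/s).
It fails at once if the stray tin was tipped (more than 0.3 rad) (angle between tin's own z axis and vertical above 0.3 rad).
It fails at once if the stray tin was lifted off the board (underside's centre above 10 mm) (height (world z) of tin above 0.01 m).
It fails at once if the stray tin was squeezed or shoved hard (fingers on it with more than 30 N) (contact force between the fingers and tin above 30 N).
It fails at once if another tin was moved (15 mm) or tipped (distance of any of stock_a, stock_b from where it was at the start of the episode above 0.015 m or angle between any of stock_a, stock_b's own z axis and vertical above 0.3 rad).
It fails at once if the tape roll or the carton was moved (15 mm) (distance of any of tape, carton from where it was at the start of the episode above 0.015 m).
It also fails if it takes over 54 s, if anything falls off the work surface, if the arm or the gripper's body presses on something with over 40 N, if the wrist force passes 120 N, or if a joint passes its speed limit or range.

### The arm

A 7-joint arm with a two-finger parallel gripper is mounted at the origin on the work surface. World frame = base frame: x ahead of the robot, y to its left, z up, the work surface at z = 0. Lengths are in m, angles in rad, forces in N, time in s.
With the tool pointing down it reaches from about 0.425 to 0.925 m from the base axis. Payload 6.8 kg.
Tool frame: the origin (TCP) lies midway between the tips of the shut fingers; the grasp point (between the pads) lies 19 mm behind it (bot.pinch_z is the distance from the TCP to the grasp point, in m); x points along the fingers, y is the direction in which the jaws open and shut, and the axes are right-handed (so a half turn about x gives the same grasp; the last joint's range is limited). The gripper opens to 85 mm and grips with 20 to 120 N. Pads are 22 mm wide; open, the fingers measure 114 mm over their backs; the gripper's body (76 mm by 85 mm) begins 54 mm behind the grasp point. The pads swing forward as they close: fully open they stand 13 mm farther back than shut.
Start: joints at [-1.339, 0.477, 0.022, 1.555, -0.011, 1.109, -0.083], TCP at [0.225, 0.636, 0.202] pointing down, gripper open.
Joint ranges: [-2.96, 2.96], [-0.34, 2.1], [-1.41, 1.46], [0.24, 2.44], [-1.37, 4.51], [0.17, 1.92], [-2.96, 2.96]. Speed limits (rad/s): [2.39, 2.39, 3.14, 3.14, 3.14, 3.14, 3.14].

### API

Orientations are given as a unit quaternion [w, x, y, z].
In Python, from station import bot gives the robot as it stands. The module is installed in compiled form; this text tells all that it offers.
- The arm moves only by the tool step_arm, never from a script. Its argument "plan" is a list of rows, each a list of 6 numbers: the shift along the tool's x, y, z in units of 40 mm (1.0 is 40 mm), then the turn, a rotation vector about the tool's x, y, z in units of 360 degrees (1.0 is 360 degrees). In form: [[dx, dy, dz, ax, ay, az], ...]. A call has 1 to 8 rows; each row shifts and turns the commanded pose from where the row before left it, along the tool's axes as they then stand; what a row does not reach is not made up. A row lasts 1/8 s, in which the tool goes at most 62.5 mm and 10.7 degrees, less where a joint would pass 70% of its speed; a pose out of reach is approached as far as the arm can. A call with a number of a shift or a turn outside -1 to 1 is refused whole. A call with a gripper value outside its range is refused whole. "fingers" is the closure, from -1 (fully open) to 1 (shut), set as the call begins (left out, the last holds). The fingers move at their own pace and stop on an object; "force" is the grip in N (left out, the last holds). Time passes only in rows, so rows that do not move let the fingers close. It gives the time, the measured TCP pose, the force and the opening at its end, in the units of the state.
- bot.get_obs(): the state, without advancing time (a new reading comes with each control period).
- bot.read_camera(name): name is "scene" or "top" or "wrist"; returns (picture, depth): 400x640x3 uint8, red, green, blue; 400x640 float32, m along the optical axis (not along the pixel's ray), 0 where there is no reading.
- bot.camera_model(name): a dict with "mtx" (3x3 intrinsics, pixels), "origin" and "rotation" of the camera in the world; the wrist camera has in their place "T_tool_cam" (4x4, takes a point from camera to tool coordinates, whose origin is the TCP and whose axes are the tool frame's). Camera axes: x right, y up, looking along -z (the intrinsics and any distortion apply to the point x, -y, -z); pixel columns grow to the right and rows downward; lengths in m; the calibration is good to about 2 mm. A picture is of the moment at which its call begins: read the wrist's pose just before it. camera_model takes no time and is no camera call.
- bot.hand_in(): hands the job in, once; it reports no verdict.
The state is a dict: "t": time; "q": joint angles; "joint_vel": joint speeds; "joint_torque": joint torques, N m; "eef_pos": TCP position; "tool_rot": TCP orientation; "contact_force": force on the tool from outside, world axes, zero at the start; "torque": the same for the moment, N m; "gripper_width": opening from 0.0 (shut) to 1.0 (fully open).
Only numpy, scipy, OpenCV 4.12 (cv2) and the standard library are available. Lean on these libraries where they do the work, as an engineer would, in place of code of your own. Each camera call takes 0.05 s, during which the arm holds its last target.

## Working session

There is one attempt and no reset: what is moved stays moved. The work goes in short steps, Python scripts to look and compute and a tool call to move; the robot and the scene stay as the last step left them, time stands still between calls to the robot, and variables do not carry over. Pictures are saved under pics/ and viewed, and the job is handed in when it is done.

Besides the shell and the picture viewer there is one more tool, called after "Call:" in YAML: its name, and indented under it one key for each argument. step_arm: Moves the arm, as the interface text tells. Shifts and turns lie within -1 to 1; 1 stands for 40 mm of shift or 360 degrees of turn. Its arguments: {"type":"object","properties":{"plan":{"type":"array"},"fingers":{"type":"number"},"force":{"type":"number"}},"required":["plan"]}

```bash
mkdir -p pics; ls; python3 - <<'E'
from station import bot
import cv2,numpy as np
o=bot.get_obs(); print({k:np.round(o[k],3) for k in ('t','eef_pos','tool_rot','contact_force','gripper_width')})
for n in('scene','top'):
    p,d=bot.read_camera(n); cv2.imwrite(f'pics/{n}0.png',p[:,:,::-1]); np.savez(f'{n}0.npz',p=p,d=d)
    print(n,bot.camera_model(n))
print(bot.camera_model('wrist'))
E
```

```text
pics
{'t': np.float64(0.0), 'eef_pos': array([0.225, 0.636, 0.201]), 'tool_rot': array([ 0.697,  0.119,  0.697, -0.12 ]), 'contact_force': array([ 0.055,  0.509, -0.409]), 'gripper_width': np.float64(0.997)}
scene {'mtx': array([[385.31963142,   0.        , 321.35522623],
       [  0.        , 385.31963142, 201.48828541],
       [  0.        ,   0.        ,   1.        ]]), 'origin': array([ 0.83381427, -0.31918833,  0.72838433]), 'rotation': array([0.9090348 , 0.2490567 , 0.09617183, 0.31996478])}
top {'mtx': array([[436.84362486,   0.        , 316.13605029],
       [  0.        , 436.84362486, 202.68130556],
       [  0.        ,   0.        ,   1.        ]]), 'origin': array([0.3545418 , 0.00156135, 1.08646749]), 'rotation': array([ 0.71049332,  0.06374676, -0.0671998 , -0.69758138])}
{'mtx': array([[303.09399616,   0.        , 316.1190911 ],
       [  0.        , 303.09399616, 199.88164749],
       [  0.        ,   0.        ,   1.        ]]), 'T_tool_cam': array([[-4.15209137e-04,  3.17285669e-01, -9.48329917e-01,
        -1.71169552e-01],
       [ 9.99999817e-01, -2.85107340e-04, -5.33221113e-04,
         1.58906466e-03],
       [-4.39559237e-04, -9.48329965e-01, -3.17285492e-01,
        -8.10563209e-02],
       [ 0.00000000e+00,  0.00000000e+00,  0.00000000e+00,
         1.00000000e+00]])}
```

View pics/scene0.png

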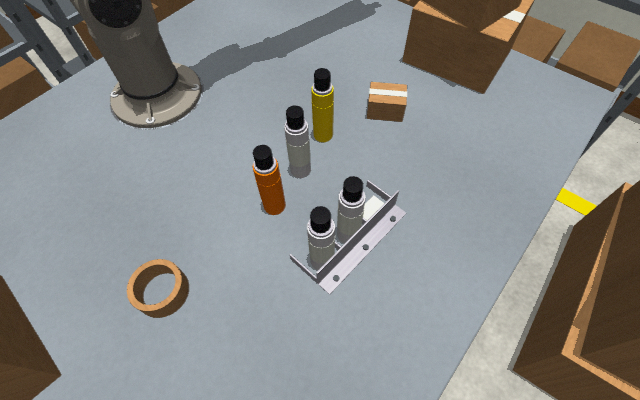

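View pics/top0.png

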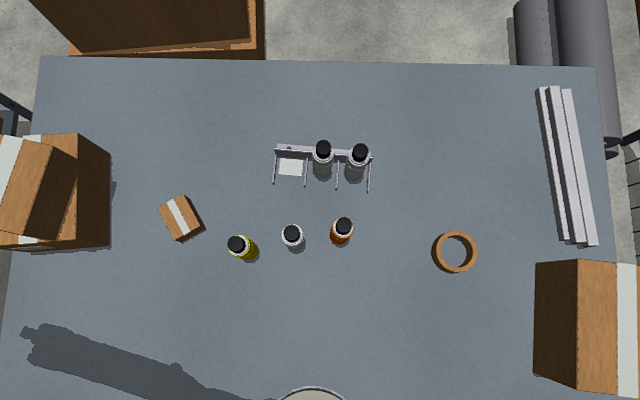

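The bare-metal tin is at scene (298,145) and top (292,237). Things that could be taken for it:
- the yellow look-alike, top (240,246)
- the orange look-alike, top (342,230)
- the stock tins, top (323,150) and (358,153)

The empty lane's card is at top (291,166). I'll check these in a close crop and measure them.

```bash
cat > h.py <<'E'
import numpy as np,cv2
from scipy.spatial.transform import Rotation as R
from station import bot
def cam(n,obs=None):
    m=bot.camera_model(n); K=m['mtx']
    if n=='wrist':
        T=np.array(m['T_tool_cam']); q=obs['tool_rot']; r=R.from_quat(np.r_[q[1:],q[0]]).as_matrix()
        return K,r@T[:3,:3],obs['eef_pos']+r@T[:3,3]
    q=np.array(m['rotation']); return K,R.from_quat(np.r_[q[1:],q[0]]).as_matrix(),np.array(m['origin'])
def ray(c,uv,z):
    K,r,o=c; uv=np.atleast_2d(uv).astype(float)
    d=np.c_[(uv[:,0]-K[0,2])/K[0,0],-(uv[:,1]-K[1,2])/K[1,1],-np.ones(len(uv))]@r.T
    return o+d*((z-o[2])/d[:,2])[:,None]
def cloud(c,d):
    K,r,o=c; v,u=np.mgrid[:400,:640]
    P=np.stack([(u-K[0,2])/K[0,0]*d,-(v-K[1,2])/K[1,1]*d,-d],-1)
    return P@r.T+o
E
python3 - <<'E'
from h import *
for n in('top','scene'):
    D=np.load(n+'0.npz'); p,d=D['p'],D['d']; c=cam(n); P=cloud(c,d); z=P[...,2]
    print(n,'board z',np.median(z[200:300,300:400]))
    m=((z>.18)&(z<.2)&(P[...,0]>.35)&(P[...,0]<.85)&(abs(P[...,1])<.35)&(d>0)).astype(np.uint8)
    k,l,s,ce=cv2.connectedComponentsWithStats(m)
    for i in range(1,k):
        if s[i,4]>15:
            q=P[l==i]; (cx,cy),rr=cv2.minEnclosingCircle(q[:,:2].astype(np.float32)); print('cap',np.round(ce[i]),s[i,4],np.round([cx,cy,rr,q[:,2].max()],4))
    # card
    hsv=cv2.cvtColor(p,cv2.COLOR_RGB2HSV)
    m=((hsv[...,2]>190)&(hsv[...,1]<40)&(abs(z)<.006)&(P[...,0]>.5)&(abs(P[...,1])<.25)).astype(np.uint8)
    k,l,s,ce=cv2.connectedComponentsWithStats(m)
    for i in range(1,k):
        if s[i,4]>40: q=P[l==i]; rc=cv2.minAreaRect(q[:,:2].astype(np.float32)); print('card',ce[i],s[i],rc)
    # stop
    m=(z>.052)&(z<.066)&(P[...,0]>.55)&(P[...,0]<.85)&(abs(P[...,1])<.2); q=P[m]
    print('stop',len(q),cv2.minAreaRect(q[:,:2].astype(np.float32)))
    m=(z>.016)&(z<.026)&(P[...,0]>.5)&(P[...,0]<.85)&(abs(P[...,1])<.2); np.save(n+'div.npy',P[m])
    if n=='top': cv2.imwrite('pics/topcrop.png',cv2.resize(p[120:270,200:400,::-1],None,fx=4,fy=4,interpolation=cv2.INTER_CUBIC))
E
```

```text
top board z -0.0002808908977980362
cap [323. 147.] 201 [ 0.645  -0.0151  0.0169  0.1933]
cap [360. 151.] 205 [ 0.6399 -0.094   0.0175  0.1944]
cap [344. 225.] 207 [ 0.4778 -0.06    0.0167  0.1929]
cap [291. 232.] 211 [0.4601 0.0486 0.0167 0.1929]
cap [236. 243.] 211 [0.4351 0.1626 0.0166 0.1944]
card [290.42815249 166.53665689] [279 158  24  18 341] ((0.6518690586090088, 0.06524096429347992), (0.05690754950046539, 0.04259851574897766), 85.9968032836914)
stop 197 ((0.6480062007904053, -0.014571160078048706), (0.24162065982818604, 0.05430689826607704), 85.82038879394531)
scene board z 0.0021852154847292193
cap [322.  75.] 205 [0.4351 0.1635 0.0185 0.1931]
cap [294. 113.] 240 [0.4585 0.0493 0.0182 0.1926]
cap [262. 153.] 275 [ 0.4773 -0.059   0.0176  0.1934]
cap [353. 186.] 310 [ 0.644  -0.0138  0.0176  0.1926]
cap [320. 216.] 344 [ 0.6382 -0.0936  0.0171  0.1931]
card [371.47686833 206.88256228] [363 195  21  26 281] ((0.6427800059318542, 0.06824228912591934), (0.06029754504561424, 0.030911589041352272), 87.21687316894531)
card [361.11951909 249.32531825] [ 319  205   87   89 1414] ((0.6871426105499268, -0.01598680019378662), (0.2442741096019745, 0.029426680877804756), 85.83731842041016)
stop 496 ((0.6492822766304016, -0.014258146286010742), (0.24338799715042114, 0.04749104380607605), 85.92792510986328)
```

View pics/topcrop.png

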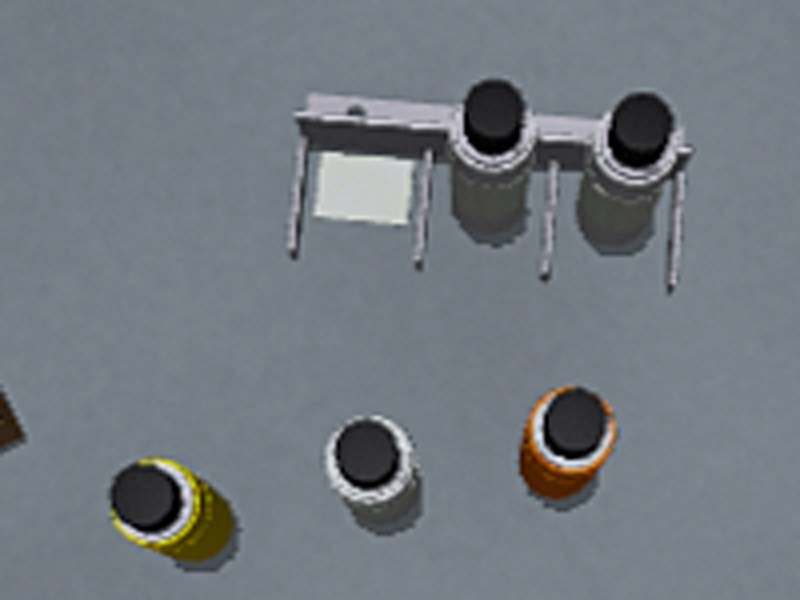

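The crop confirms the choice: bare metal at top (292,237), between yellow (240,246) and orange (342,230), with the empty lane on the left. Next I'll check the gripper geometry.

```bash
python3 - <<'E'
from h import *
o=bot.get_obs(); p,d=bot.read_camera('wrist'); cv2.imwrite('pics/w0.png',p[:,:,::-1])
q=o['tool_rot'];print(R.from_quat(np.r_[q[1:],q[0]]).as_matrix().round(3))
T=np.array(bot.camera_model('wrist')['T_tool_cam']); K=bot.camera_model('wrist')['mtx']
P=cloud((K,T[:3,:3],T[:3,3]),d); m=(d>0)&(P[...,0]<.02)
q=P[m]; print(len(q))
for a in np.arange(-.15,.02,.01):
    s=q[(q[:,0]>=a)&(q[:,0]<a+.01)]
    if len(s): print(round(a,2),len(s),'y',s[:,1].min().round(3),s[:,1].max().round(3),'inner',np.abs(s[:,1]).min().round(3),'z',s[:,2].min().round(3),s[:,2].max().round(3))
E
```

```text
[[-0.     0.333  0.943]
 [-0.002  0.943 -0.333]
 [-1.    -0.002  0.   ]]
37596
-0.13 512 y -0.028 0.031 inner 0.01 z -0.021 -0.016
-0.12 10028 y -0.071 0.075 inner 0.0 z -0.019 -0.004
-0.11 9632 y -0.072 0.075 inner 0.0 z -0.018 0.009
-0.1 9919 y -0.073 0.077 inner 0.03 z -0.017 0.013
-0.09 2135 y -0.073 0.075 inner 0.038 z -0.014 0.014
-0.08 1848 y -0.055 0.059 inner 0.04 z -0.011 0.012
-0.07 1623 y -0.055 0.058 inner 0.04 z -0.011 0.012
-0.06 1274 y -0.055 0.058 inner 0.04 z -0.012 0.012
-0.05 625 y -0.053 0.057 inner 0.04 z -0.011 0.012
```

View pics/w0.png

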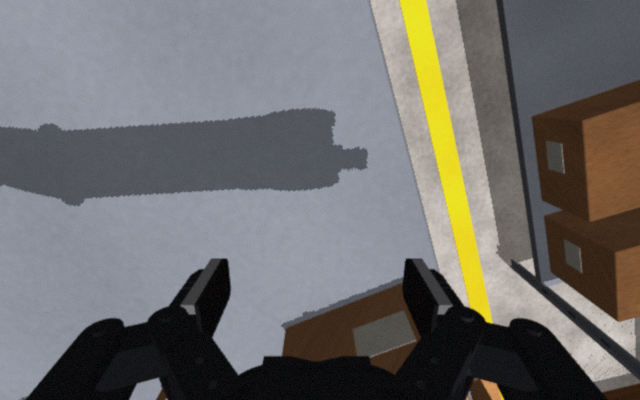

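Call:
step_arm:
  plan:
    - [-1,0,0,-0.0224,0,0]
    - [-1,0,0,-0.0224,0,0]
    - [-0.5,0,0.4,-0.0224,0,0]
    - [0,-1,0.6,0,0,0]
    - [0,-1,0.6,0,0,0]
    - [0,-1,0.4,0,0,0]
    - [0,-1,0.4,0,0,0]
    - [0,-1,0.4,0,0,0]
  fingers: -1

```text
t: 1.15
eef_pos: [0.3536, 0.4425, 0.3021]
tool_rot: [0.706, -0.029, 0.707, 0.029]
contact_force: [0.2, 0.7, -0.4]
gripper_width: 1.001
```

```bash
python3 - <<'E'
from h import *
o=bot.get_obs();print({k:np.round(o[k],4).tolist() for k in('t','q','eef_pos','tool_rot')})
E
```

```text
{'t': 1.15, 'q': [-1.0157, 0.2188, 0.0107, 1.693, -0.0024, 1.2303, 0.6486], 'eef_pos': [0.3536, 0.4425, 0.3021], 'tool_rot': [0.7064, -0.0292, 0.7066, 0.0289]}
```

Call:
step_arm:
  plan:
    - [0,-1,0,0,0,0]
    - [0,-1,0,0,0,0]
    - [0,-1,0,0,0,0]
    - [0,-1,0,0,0,0]
    - [0,-1,0,0,0,0]
    - [0,-1,0,0,0,0]
    - [0,-1,0,0,0,0]
    - [0,0,0,0,0,0]
  fingers: 1

```text
t: 2.15
eef_pos: [0.3763, 0.1621, 0.3024]
tool_rot: [0.707, -0.027, 0.707, 0.027]
contact_force: [-0.4, 0.1, 0.2]
gripper_width: 0.001
```

```bash
python3 - <<'E'
from h import *
o=bot.get_obs();print({k:np.round(o[k],4).tolist() for k in('t','q','eef_pos','tool_rot','gripper_width')})
p,d=bot.read_camera('wrist'); cv2.imwrite('pics/w1.png',p[:,:,::-1])
T=np.array(bot.camera_model('wrist')['T_tool_cam']); K=bot.camera_model('wrist')['mtx']
P=cloud((K,T[:3,:3],T[:3,3]),d); m=(d>0)&(P[...,0]<.02)&(abs(P[...,1])<.1)
q=P[m]; print(len(q), d[d>0].min())
for a in np.arange(-.15,.02,.01):
    s=q[(q[:,0]>=a)&(q[:,0]<a+.01)]
    if len(s): print(round(a,2),len(s),'y',s[:,1].min().round(3),s[:,1].max().round(3),'z',s[:,2].min().round(3),s[:,2].max().round(3))
for v in range(220,400,20): print(v,[ (round(float(d[v,u]),3)) for u in range(256,380,10)])
E
```

```text
{'t': 2.15, 'q': [-0.7618, -0.0811, 0.1905, 2.0147, 0.0163, 1.2067, 1.0704], 'eef_pos': [0.3763, 0.1621, 0.3024], 'tool_rot': [0.7065, -0.0273, 0.7066, 0.0274], 'gripper_width': 0.0007}
37512 0.064735845
-0.13 678 y -0.017 0.02 z -0.02 -0.016
-0.12 8624 y -0.061 0.063 z -0.018 -0.003
-0.11 10311 y -0.057 0.061 z -0.017 0.01
-0.1 6297 y -0.049 0.051 z -0.017 0.012
-0.09 6527 y -0.041 0.044 z -0.014 0.013
-0.08 2558 y -0.033 0.036 z -0.013 0.013
-0.07 851 y -0.016 0.019 z -0.012 0.012
-0.06 747 y -0.012 0.015 z -0.011 -0.005
-0.05 608 y -0.012 0.015 z -0.011 -0.005
-0.04 311 y -0.012 0.015 z -0.011 -0.005
220 [0.511, 0.511, 0.513, 0.513, 0.35, 0.331, 0.325, 0.338, 0.51, 0.511, 0.512, 0.511, 0.51]
240 [0.523, 0.524, 0.524, 0.524, 0.522, 0.313, 0.314, 0.314, 0.523, 0.523, 0.522, 0.523, 0.524]
260 [0.538, 0.535, 0.536, 0.536, 0.147, 0.139, 0.14, 0.14, 0.148, 0.536, 0.535, 0.537, 0.536]
280 [0.549, 0.549, 0.549, 0.132, 0.132, 0.123, 0.125, 0.124, 0.13, 0.131, 0.55, 0.549, 0.547]
300 [0.11, 0.118, 0.119, 0.11, 0.111, 0.111, 0.125, 0.111, 0.111, 0.11, 0.11, 0.118, 0.11]
320 [0.108, 0.094, 0.093, 0.094, 0.093, 0.1, 0.129, 0.102, 0.093, 0.094, 0.093, 0.093, 0.107]
340 [0.107, 0.086, 0.088, 0.086, 0.086, 0.116, 0.592, 0.118, 0.085, 0.086, 0.085, 0.085, 0.108]
360 [0.079, 0.079, 0.079, 0.079, 0.079, 0.086, 0.608, 0.087, 0.08, 0.08, 0.079, 0.08, 0.079]
380 [0.074, 0.074, 0.074, 0.073, 0.08, 0.08, 0.081, 0.081, 0.081, 0.074, 0.073, 0.074, 0.073]
```

View pics/w1.png

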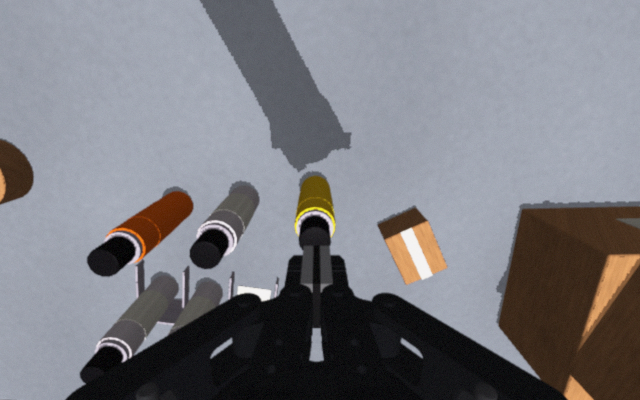

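```bash
python3 - <<'E'
from h import *
n='scene'
p,d=bot.read_camera(n); cv2.imwrite('pics/s1.png',p[:,:,::-1]); c=cam(n); P=cloud(c,d); e=bot.get_obs()['eef_pos']
m=(d>0)&(np.linalg.norm(P[...,:2]-e[:2],axis=-1)<.12)&(P[...,2]>.21)&(P[...,2]<.5)
q=P[m]; print(len(q))
for a in np.arange(.21,.5,.01):
    s=q[(q[:,2]>=a)&(q[:,2]<a+.01)]-e
    if len(s): print(round(a,2),len(s),s[:,:2].min(0).round(3),s[:,:2].max(0).round(3))
K,r,o=c; t=(e-o)@r; print('tcp px',K[0,2]+K[0,0]*t[0]/-t[2],K[1,2]-K[1,1]*t[1]/-t[2])
E
```

```text
0
tcp px 297.38106815686604 10.702249518537258
```

View pics/s1.png

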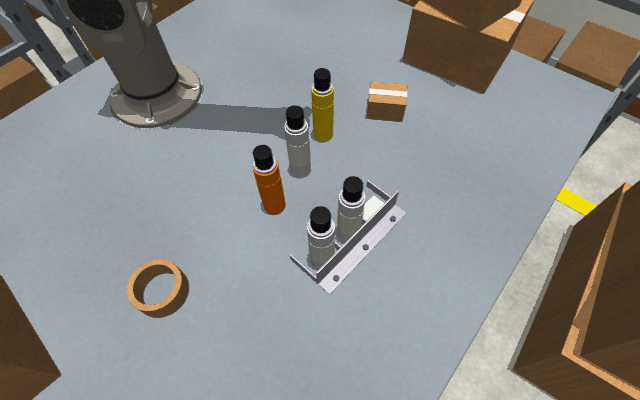

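Call:
step_arm:
  plan:
    - [0,-1,0.4,0,0,0]
    - [0,-1,0.4,0,0,0]
    - [0,-1,0,0,0,0]
    - [0,-0.4,0,0,0,0]
    - [0,0,0,0,0,0.028]
    - [0,0,0,0,0,0.028]
    - [0,0,0,0,0,0.028]
    - [0,0,0,0,0,0]

```text
t: 3.25
eef_pos: [0.4194, 0.0309, 0.3011]
tool_rot: [0.674, 0.158, 0.69, 0.211]
contact_force: [-0.5, 0.1, 0.3]
gripper_width: 0.0
```

```bash
python3 - <<'E'
from h import *
o=bot.get_obs();print({k:np.round(o[k],4).tolist() for k in('t','q','eef_pos','tool_rot','gripper_width')})
E
```

```text
{'t': 3.25, 'q': [-0.4521, 0.046, 0.6798, 2.0205, -0.5495, 1.3072, 2.0844], 'eef_pos': [0.4194, 0.0309, 0.3011], 'tool_rot': [0.6739, 0.1579, 0.6904, 0.2106], 'gripper_width': 0.0004}
```

```bash
cat > kin.py <<'E'
from h import *
import itertools
from scipy.optimize import least_squares
obs=[([-1.339,.477,.022,1.555,-.011,1.109,-.083],[.225,.636,.2015],[.697,.119,.697,-.12]),
([-1.0157,0.2188,0.0107,1.693,-0.0024,1.2303,0.6486],[0.3536,0.4425,0.3021],[0.7064,-0.0292,0.7066,0.0289]),
([-0.7618,-0.0811,0.1905,2.0147,0.0163,1.2067,1.0704],[0.3763,0.1621,0.3024],[0.7065,-0.0273,0.7066,0.0274]),
([-0.4521,0.046,0.6798,2.0205,-0.5495,1.3072,2.0844],[0.4194,0.0309,0.3011],[0.6739,0.1579,0.6904,0.2106])]
rz=lambda a:R.from_euler('z',a); ry=lambda a:R.from_euler('y',a)
def fk(q,p,s):
    h,L1,L2,Lt,a1,a3,a5=p
    r=rz(s[0]*q[0]+a1)*ry(q[1]); e=np.array([0,0,h]); r=r*rz(s[1]*q[2]+a3); e=e+r.apply([0,0,L1]); r=r*ry(q[3])*rz(s[2]*q[4]+a5); e=e+r.apply([0,0,L2]); w=e
    r=r*ry(q[5]); return e+r.apply([0,0,Lt]),r,w
def res(p,s,obs=obs):
    o=[]
    for q,e,t in obs:
        x,r,w=fk(q,p,s); X=R.from_quat(np.r_[t[1:],t[0]]).as_matrix()[:,0]
        o+=list(np.array(e)-x)+list(.3*(X-r.apply([0,0,1])))
    return np.array(o)
def fit(obs=obs):
    best=None
    for s in itertools.product([1,-1],repeat=3):
        for a in (0,np.pi/2,-np.pi/2,np.pi):
            f=least_squares(res,[.3,.5,.5,.35,a,0,0],args=(s,obs))
            if best is None or f.cost<best[0]: best=(f.cost,f.x,s)
    return best
if __name__=='__main__':
    b=fit(); print(b[0],b[1].round(4),b[2]); print(res(b[1],b[2]).round(3).reshape(-1,6))
E
python3 kin.py
```

```text
0.0003184826225563889 [ 0.2823  0.5327  0.4796  0.3383 -0.1251  0.0295 -0.0207] (-1, -1, -1)
[[-0.009  0.004 -0.002 -0.002 -0.    -0.   ]
 [ 0.    -0.002 -0.002 -0.003  0.002 -0.   ]
 [ 0.01  -0.013 -0.002 -0.003  0.006 -0.   ]
 [-0.003 -0.002  0.006 -0.011  0.004  0.002]]
```

```bash
cat > plan.py <<'E'
import numpy as np,sys
from scipy.spatial.transform import Rotation as R
def box(x0,x1,y,z,n=5e-3,yc=0):
    g=lambda a,b:np.linspace(a,b,max(2,int(np.ceil((b-a)/n))+1))
    X,Y,Z=np.meshgrid(g(x0,x1),g(yc-y,yc+y),g(-z,z),indexing='ij'); P=np.c_[X.ravel(),Y.ravel(),Z.ravel()]
    return P
FIN=box(-.073,0,.0145,.011,.0037)
BODY=np.r_[box(-.110,-.050,.062,.018,.009),box(-.25,-.073,.0425,.038,.012)]
LT=.303; SH=np.array([0,0,.282])
def orient(al,ph,ps):
    # al: azimuth of horizontal direction from tip to wrist; ph lean; ps roll about x
    d=np.array([np.cos(al),np.sin(al),0]); x=-d*np.sin(ph)+np.array([0,0,-np.cos(ph)])
    z=np.cross([0,0,1],d)  # horizontal perp
    if z[0]<0: z=-z
    y=np.cross(z,x); M=np.c_[x,y,z]
    return M@R.from_euler('x',ps).as_matrix()
def cyl(P,c): 
    r=np.hypot(P[:,0]-c[0],P[:,1]-c[1])-.024; return np.where(P[:,2]<.19,r,np.hypot(np.maximum(r,0),P[:,2]-.19)).min()
def evalpose(M,tin,others,u,s,zlow=.004):
    n=np.array([-u[1],u[0]]); F=FIN@M.T; B=BODY@M.T
    zt=zlow-F[:,2].min(); 
    l=F[:,:2]@n+s; a=F[:,:2]@u; ok=(abs(l)<.024)&(F[:,2]+zt<.18)
    if not ok.any(): return None
    gap=-np.sqrt(.024**2-l[ok]**2)-a[ok]; k=gap.argmin(); t=gap[k]
    lc=l[ok][k]; hc=F[ok][k,2]+zt
    tip=np.r_[tin+t*u+s*n,zt]; B=B+tip; 
    w=tip-M[:,0]*LT
    return dict(tip=tip,l=lc,h=hc,ctin=cyl(B,tin),coth=min(min(cyl(B,o),cyl(F+tip,o)) for o in others),cz=B[:,2].min(),wd=np.linalg.norm(w-SH),w=w)
ORG=np.array([.4775,-.0595]);YEL=np.array([.435,.163])
if __name__=='__main__':
    for tx in (0,.02,.04,.06,.08,.1):
        u=np.array([np.cos(.085),np.sin(.085)]); tin=np.array([.459,.049])+tx*u; best=[]
        for al in np.radians(np.arange(80,281,10)):
            for ph in np.radians(np.arange(15,66,5)):
                for ps in np.radians([-60,-45,-30,-15,0,15,30,45,60,90]):
                    M=orient(al,ph,ps)
                    for s in (-.02,-.01,0,.01,.02):
                        e=evalpose(M,tin,[ORG,YEL],u,s)
                        if e is None or e['h']>.025 or abs(e['l'])>.006: continue
                        c=min(e['ctin'],e['coth'],e['cz']+.004,(e['wd']-.36),.015)-abs(e['l'])*.3
                        best.append((c,np.degrees([al,ph,ps]).round(),s,e))
        best.sort(key=lambda b:-b[0])
        print('tx',tx,tin.round(3))
        for b in best[:5]: print(round(b[0],4),b[1],b[2],{k:np.round(v,3).tolist() for k,v in b[3].items()})
E
python3 plan.py
```

```text
tx 0 [0.459 0.049]
0.0135 [250.  45. -45.] 0.01 {'tip': [0.419, 0.056, 0.017], 'l': 0.001, 'h': 0.015, 'ctin': 0.017, 'coth': 0.014, 'cz': 0.012, 'wd': 0.378, 'w': [0.345, -0.146, 0.231]}
0.0107 [250.  40. -45.] 0.01 {'tip': [0.419, 0.056, 0.016], 'l': 0.001, 'h': 0.014, 'ctin': 0.011, 'coth': 0.014, 'cz': 0.018, 'wd': 0.376, 'w': [0.352, -0.127, 0.248]}
0.0103 [250.  50. -45.] 0.01 {'tip': [0.419, 0.056, 0.018], 'l': 0.001, 'h': 0.016, 'ctin': 0.022, 'coth': 0.014, 'cz': 0.007, 'wd': 0.383, 'w': [0.339, -0.163, 0.213]}
0.0087 [240.  65.  90.] 0 {'tip': [0.421, 0.046, 0.014], 'l': -0.004, 'h': 0.024, 'ctin': 0.036, 'coth': 0.016, 'cz': 0.01, 'wd': 0.37, 'w': [0.284, -0.192, 0.142]}
0.0082 [250.  40. -60.] 0.01 {'tip': [0.418, 0.056, 0.015], 'l': 0.004, 'h': 0.016, 'ctin': 0.012, 'coth': 0.009, 'cz': 0.023, 'wd': 0.375, 'w': [0.351, -0.128, 0.247]}
tx 0.02 [0.479 0.051]
0.0057 [240.  35. -45.] 0.01 {'tip': [0.441, 0.057, 0.014], 'l': -0.002, 'h': 0.013, 'ctin': 0.008, 'coth': 0.01, 'cz': 0.023, 'wd': 0.366, 'w': [0.354, -0.093, 0.263]}
0.0051 [240.  60. -60.] 0.01 {'tip': [0.439, 0.05
[... 3361 characters left out ...]
0.374, 'w': [0.358, 0.104, 0.259]}
0.0133 [160.  35.  60.] -0.02 {'tip': [0.528, 0.035, 0.014], 'l': -0.004, 'h': 0.015, 'ctin': 0.015, 'coth': 0.015, 'cz': 0.028, 'wd': 0.377, 'w': [0.364, 0.094, 0.262]}
0.0127 [180.  30.  90.] 0.01 {'tip': [0.525, 0.065, 0.01], 'l': 0.002, 'h': 0.015, 'ctin': 0.013, 'coth': 0.017, 'cz': 0.044, 'wd': 0.379, 'w': [0.374, 0.065, 0.272]}
0.0124 [190.  30.  90.] 0 {'tip': [0.525, 0.055, 0.01], 'l': -0.003, 'h': 0.015, 'ctin': 0.013, 'coth': 0.018, 'cz': 0.044, 'wd': 0.377, 'w': [0.376, 0.028, 0.272]}
0.0124 [180.  30.  90.] 0 {'tip': [0.525, 0.055, 0.01], 'l': 0.003, 'h': 0.015, 'ctin': 0.013, 'coth': 0.026, 'cz': 0.044, 'wd': 0.378, 'w': [0.374, 0.055, 0.272]}
```

```bash
cat > mv.py <<'E'
from h import *
from plan import *
TIP=.035
def cur():
    o=bot.get_obs(); q=np.array(o['tool_rot']); return np.array(o['eef_pos']),R.from_quat(np.r_[q[1:],q[0]]),o
def rows(tip,M,n):
    p0,r0,o=cur(); tcp=np.array(tip)+M[:,0]*TIP; r1=R.from_matrix(M); dv=(r0.inv()*r1).as_rotvec()
    ps=[p0+(tcp-p0)*i/n for i in range(n+1)]; rs=[r0*R.from_rotvec(dv*i/n) for i in range(n+1)]
    out=[[round(float(x),3) for x in np.r_[rs[i].inv().apply(ps[i+1]-ps[i])/.04,(rs[i].inv()*rs[i+1]).as_rotvec()/(2*np.pi)]] for i in range(n)]
    print('turn deg/row',np.degrees(np.linalg.norm(dv))/n,'mm/row',np.linalg.norm(tcp-p0)/n*1e3)
    for x in out: print(x)
def status():
    p,r,o=cur(); print('t',round(o['t'],2),'tcp',p.round(4),'tip',(p-r.as_matrix()[:,0]*TIP).round(4),'q',np.round(o['q'],3),'F',np.round(o['contact_force'],2))
    print(r.as_matrix().round(3))
def tins():
    p,d=bot.read_camera('top'); P=cloud(cam('top'),d); z=P[...,2]
    hsv=cv2.cvtColor(p,cv2.COLOR_RGB2HSV)
    m=((z>.18)&(z<.2)&(P[...,0]>.35)&(P[...,0]<.85)&(abs(P[...,1])<.35)&(d>0)&(hsv[...,2]<70)).astype(np.uint8)
    k,l,s,ce=cv2.connectedComponentsWithStats(m)
    for i in range(1,k):
        if s[i,4]>40:
            q=P[l==i]; (cx,cy),rr=cv2.minEnclosingCircle(q[:,:2].astype(np.float32)); print('cap',np.round(ce[i]),s[i,4],np.round([cx,cy,rr,np.median(q[:,2])],4))
    return p,d
a=np.radians
E
python3 - <<'E'
from mv import *
status()
M=orient(a(250),a(42),a(-45)); print(M.round(2)); rows([.400,.054,.25],M,6)
E
```

```text
t 3.25 tcp [0.4194 0.0309 0.3011] tip [0.4208 0.0133 0.3314] q [-0.452  0.046  0.68   2.021 -0.55   1.307  2.084] F [-0.46  0.08  0.34]
[[-0.042 -0.066  0.997]
 [ 0.502  0.861  0.078]
 [-0.864  0.504 -0.003]]
[[ 0.23 -0.48  0.84]
 [ 0.63  0.74  0.25]
 [-0.74  0.47  0.47]]
turn deg/row 5.190876585880666 mm/row 15.016964021201339
[0.374, 0.003, -0.032, -0.012, -0.008, 0.002]
[0.372, 0.001, -0.051, -0.012, -0.008, 0.002]
[0.369, -0.0, -0.07, -0.012, -0.008, 0.002]
[0.365, -0.0, -0.09, -0.012, -0.008, 0.002]
[0.359, 0.002, -0.108, -0.012, -0.008, 0.002]
[0.353, 0.005, -0.127, -0.012, -0.008, 0.002]
```

Call:
step_arm:
  plan:
    - [0.374,0,-0.03,-0.012,-0.008,0.002]
    - [0.37,0,-0.05,-0.012,-0.008,0.002]
    - [0.37,0,-0.07,-0.012,-0.008,0.002]
    - [0.365,0,-0.09,-0.012,-0.008,0.002]
    - [0.36,0,-0.11,-0.012,-0.008,0.002]
    - [0.353,0,-0.127,-0.012,-0.008,0.002]
    - [0,0,0,0,0,0]

```text
t: 4.12
eef_pos: [0.406, 0.0782, 0.2237]
tool_rot: [0.777, 0.057, 0.512, 0.361]
contact_force: [0.4, 0.8, -0.6]
gripper_width: -0.002
```

```bash
python3 - <<'E'
from mv import *
status(); p,d=bot.read_camera('scene'); cv2.imwrite('pics/s2.png',p[:,:,::-1])
M=orient(a(250),a(42),a(-45)); rows([.398,.054,.10],M,5)
c=cam('scene');P=cloud(c,d);e,r,o=cur(); Q=(P-e)@r.as_matrix(); m=(d>0)&(Q[...,0]>-.2)&(Q[...,0]<.03)&(abs(Q[...,1])<.1)&(abs(Q[...,2])<.08)&(P[...,2]>.21)
q=Q[m]
for x in np.arange(-.2,.03,.01):
    s=q[(q[:,0]>=x)&(q[:,0]<x+.01)]
    if len(s): print(round(x,2),len(s),s[:,1:].min(0).round(3),s[:,1:].max(0).round(3))
E
```

```text
t 4.12 tcp [0.406  0.0782 0.2237] tip [0.3985 0.0565 0.2501] q [-0.442  0.009  0.7    2.356 -0.929  0.965  2.919] F [ 0.39  0.77 -0.6 ]
[[ 0.214 -0.503  0.837]
 [ 0.62   0.732  0.282]
 [-0.755  0.459  0.469]]
turn deg/row 0.3501750526431002 mm/row 30.127528866845104
[0.562, -0.348, -0.361, 0.001, -0.001, 0.0]
[0.56, -0.35, -0.362, 0.001, -0.001, 0.0]
[0.559, -0.352, -0.362, 0.001, -0.001, 0.0]
[0.557, -0.355, -0.363, 0.001, -0.001, 0.0]
[0.555, -0.357, -0.363, 0.001, -0.001, 0.0]
-0.2 326 [-0.038 -0.017] [0.03  0.036]
-0.19 300 [-0.037 -0.015] [0.031 0.037]
-0.18 297 [-0.037 -0.016] [0.031 0.037]
-0.17 271 [-0.037 -0.014] [0.03  0.036]
-0.16 71 [-0.038 -0.015] [0.004 0.034]
-0.15 136 [-0.041 -0.01 ] [0.041 0.01 ]
-0.14 320 [-0.046 -0.009] [0.047 0.018]
-0.13 399 [-0.06  -0.015] [0.061 0.018]
-0.12 321 [-0.061 -0.015] [0.063 0.017]
-0.11 251 [-0.056 -0.009] [0.058 0.016]
-0.1 191 [-0.047 -0.015] [0.05  0.015]
-0.09 244 [-0.04  -0.014] [0.041 0.012]
-0.08 117 [-0.031 -0.016] [0.032 0.012]
-0.07 57 [-0.013 -0.006] [0.014 0.01 ]
-0.06 81 [-0.014 -0.009] [0.015 0.01 ]
-0.05 72 [-0.013 -0.01 ] [0.015 0.009]
-0.04 33 [-0.012  0.001] [0.013 0.009]
```

View pics/s2.png

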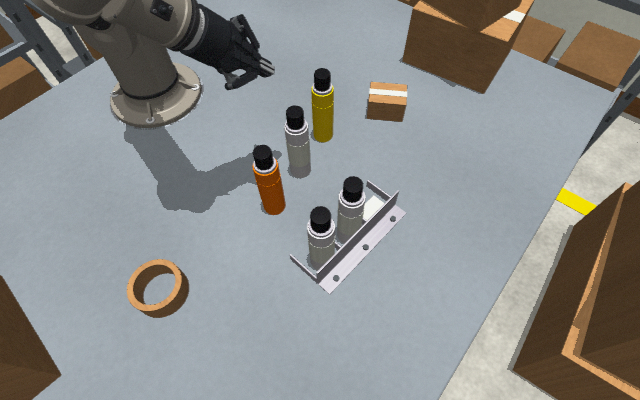

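Call:
step_arm:
  plan:
    - [0.56,-0.35,-0.36,0.001,-0.001,0]
    - [0.56,-0.35,-0.36,0.001,-0.001,0]
    - [0.56,-0.35,-0.36,0.001,-0.001,0]
    - [0.56,-0.355,-0.36,0.001,-0.001,0]
    - [0.555,-0.357,-0.36,0.001,-0.001,0]
    - [0,0,0,0,0,0]

```text
t: 4.92
eef_pos: [0.4032, 0.0598, 0.1541]
tool_rot: [0.773, 0.047, 0.533, 0.341]
contact_force: [0.4, -0.2, -0.5]
gripper_width: -0.004
```

```bash
python3 - <<'E'
from mv import *
status(); p,d=bot.read_camera('scene'); cv2.imwrite('pics/s3.png',p[100-100:300,150:450,::-1])
tins()
M=orient(a(250),a(42),a(-45)); rows([.400,.056,.024],M,4)
E
```

```text
t 4.92 tcp [0.4032 0.0598 0.1541] tip [0.3962 0.0396 0.1818] q [ 0.613  0.182 -0.402  2.346 -0.902  0.774  2.945] F [ 0.41 -0.17 -0.47]
[[ 0.199 -0.477  0.856]
 [ 0.577  0.763  0.291]
 [-0.792  0.436  0.427]]
cap [323. 148.] 190 [ 0.6447 -0.0147  0.0167  0.189 ]
cap [360. 151.] 184 [ 0.6383 -0.0935  0.0165  0.1894]
cap [343. 225.] 187 [ 0.4779 -0.0595  0.0166  0.1895]
cap [291. 233.] 191 [0.4595 0.0486 0.0164 0.1893]
cap [236. 244.] 206 [0.4351 0.1627 0.0167 0.1893]
turn deg/row 1.1258034684157079 mm/row 39.41038999725072
[0.846, -0.352, -0.361, 0.0, -0.002, 0.002]
[0.836, -0.362, -0.374, 0.0, -0.002, 0.002]
[0.826, -0.373, -0.387, 0.0, -0.002, 0.002]
[0.816, -0.383, -0.399, 0.0, -0.002, 0.002]
```

View pics/s3.png

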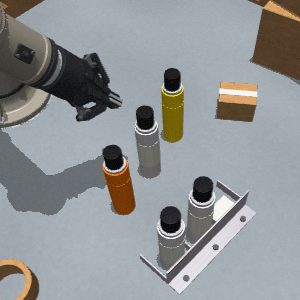

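Call:
step_arm:
  plan:
    - [0.42,-0.18,-0.19,0,-0.001,0.001]
    - [0.42,-0.18,-0.19,0,-0.001,0.001]
    - [0.42,-0.18,-0.19,0,-0.001,0.001]
    - [0.42,-0.18,-0.19,0,-0.001,0.001]
    - [0,0,0,0,0,0]

```text
t: 5.65
eef_pos: [0.4034, 0.0701, 0.074]
tool_rot: [0.774, 0.057, 0.524, 0.352]
contact_force: [-0.4, -0.0, 0.3]
gripper_width: -0.0
```

```bash
python3 - <<'E'
from mv import *
status(); p,d=bot.read_camera('scene'); cv2.imwrite('pics/s4.png',p[0:300,150:450,::-1])
M=orient(a(250),a(42),a(-45)); rows([.400,.056,.024],M,5)
E
```

```text
t 5.65 tcp [0.4034 0.0701 0.074 ] tip [0.3963 0.049  0.101 ] q [ 0.989  0.503 -0.864  2.379 -0.779  0.448  2.939] F [-0.44 -0.01  0.34]
[[ 0.203 -0.485  0.851]
 [ 0.604  0.746  0.281]
 [-0.771  0.457  0.444]]
turn deg/row 0.5250184521170441 mm/row 15.451349418166464
[0.324, -0.155, -0.142, 0.0, -0.001, 0.001]
[0.323, -0.156, -0.144, 0.0, -0.001, 0.001]
[0.321, -0.157, -0.147, 0.0, -0.001, 0.001]
[0.319, -0.159, -0.149, 0.0, -0.001, 0.001]
[0.317, -0.16, -0.151, 0.0, -0.001, 0.001]
```

View pics/s4.png

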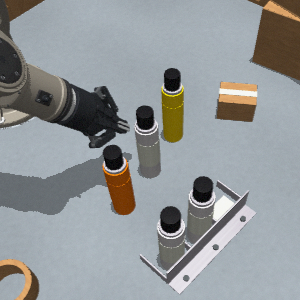

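Call:
step_arm:
  plan:
    - [0.324,-0.155,-0.142,0,-0.001,0.001]
    - [0.323,-0.156,-0.144,0,-0.001,0.001]
    - [0.32,-0.157,-0.147,0,-0.001,0.001]
    - [0.32,-0.159,-0.149,0,-0.001,0.001]
    - [0,0,0,0,0,0]

```text
t: 6.32
eef_pos: [0.4072, 0.0758, 0.0132]
tool_rot: [0.776, 0.067, 0.513, 0.36]
contact_force: [-0.6, -0.0, 0.1]
gripper_width: 0.001
```

```bash
python3 - <<'E'
from mv import *
status(); p,d=bot.read_camera('scene'); cv2.imwrite('pics/s5.png',cv2.resize(p[60:260,190:390,::-1],None,fx=3,fy=3,interpolation=cv2.INTER_CUBIC))
M=orient(a(250),a(42),a(-45)); rows([.402,.056,.020],M,3)
E
```

```text
t 6.33 tcp [0.4072 0.0758 0.0132] tip [0.3997 0.0538 0.0394] q [ 1.028  0.752 -0.916  2.386 -0.662  0.248  2.941] F [-0.56 -0.02  0.05]
[[ 0.214 -0.49   0.845]
 [ 0.628  0.732  0.266]
 [-0.749  0.474  0.464]]
turn deg/row 0.3164684333454724 mm/row 6.66607940754571
[0.139, -0.075, -0.053, 0.0, -0.001, -0.0]
[0.139, -0.075, -0.053, 0.0, -0.001, -0.0]
[0.139, -0.075, -0.054, 0.0, -0.001, -0.0]
```

View pics/s5.png

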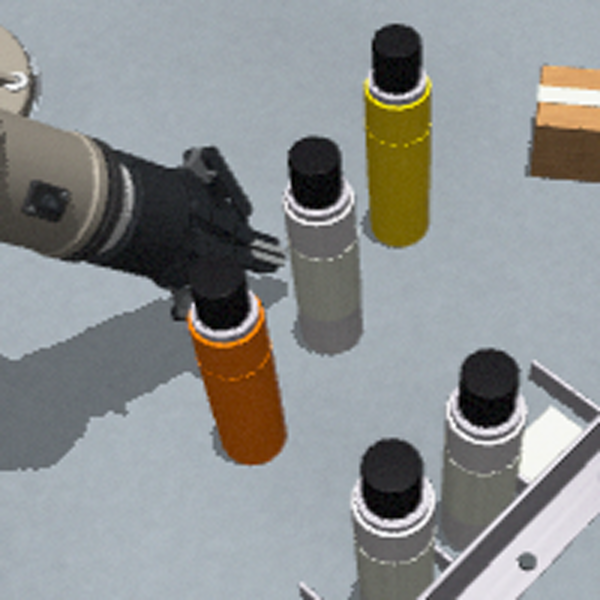

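Call:
step_arm:
  plan:
    - [0.139,-0.075,-0.053,0,-0.001,0]
    - [0.139,-0.075,-0.053,0,-0.001,0]
    - [0.139,-0.075,-0.053,0,-0.001,0]
    - [0,0,0,0,0,0]

```text
t: 6.88
eef_pos: [0.4096, 0.0782, -0.0064]
tool_rot: [0.781, 0.072, 0.505, 0.359]
contact_force: [-0.4, 0.2, -0.5]
gripper_width: -0.003
```

```bash
python3 - <<'E'
from mv import *
status(); p,d=bot.read_camera('scene'); cv2.imwrite('pics/s6.png',cv2.resize(p[60:260,190:390,::-1],None,fx=3,fy=3,interpolation=cv2.INTER_CUBIC))
c=cam('scene');P=cloud(c,d); e,r,o=cur(); K,rr,oo=c; tp=e-r.as_matrix()[:,0]*.035; t=(tp-oo)@rr; u=K[0,2]+K[0,0]*t[0]/-t[2];v=K[1,2]-K[1,1]*t[1]/-t[2];print('tip px crop',(u-190)*3,(v-60)*3)
m=(np.linalg.norm(P-tp,axis=-1)<.03)&(P[...,2]>.004); q=P[m]; print(len(q),q[:,2].min() if len(q) else None)
E
```

```text
t 6.88 tcp [ 0.4096  0.0782 -0.0064] tip [0.4015 0.0561 0.0194] q [ 1.047  0.84  -0.933  2.39  -0.619  0.172  2.944] F [-0.43  0.18 -0.52]
[[ 0.232 -0.489  0.841]
 [ 0.634  0.731  0.251]
 [-0.738  0.475  0.48 ]]
tip px crop 280.32179291850537 272.6848350796348
98 0.01996945274021822
```

View pics/s6.png

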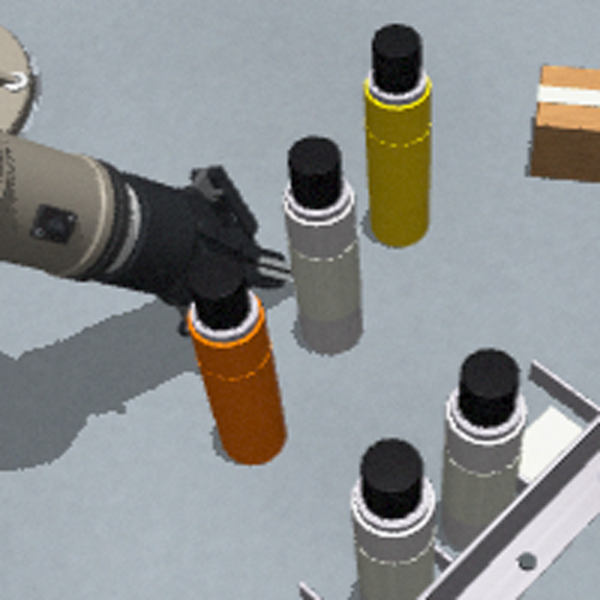

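```bash
python3 - <<'E'
from mv import *
p,r,o=cur(); M=r.as_matrix(); tip=p-M[:,0]*.035; tin=np.array([.4593,.0489])
for az in (5,10):
    u=np.array([np.cos(a(az)),np.sin(a(az))]);n=np.array([-u[1],u[0]]); s0=(tip[:2]-tin)@n
    for s in (s0-.006,s0-.003,s0,s0+.003,s0+.006):
        e=evalpose(M,tin,[ORG,YEL],u,s,.007); print(az,round(s-s0,4),{k:np.round(v,4).tolist() for k,v in e.items()}, 'dist to go',((e['tip'][:2]-tip[:2])@u).round(4))
E
```

```text
5 -0.006 {'tip': [0.4195, 0.0516, 0.0192], 'l': -0.0031, 'h': 0.0176, 'ctin': 0.0157, 'coth': 0.0117, 'cz': 0.018, 'wd': 0.3786, 'w': [0.3493, -0.1405, 0.2428]} dist to go 0.0174
5 -0.003 {'tip': [0.4191, 0.0546, 0.0192], 'l': -0.0001, 'h': 0.0176, 'ctin': 0.0143, 'coth': 0.0133, 'cz': 0.018, 'wd': 0.377, 'w': [0.3489, -0.1375, 0.2428]} dist to go 0.0172
5 0.0 {'tip': [0.419, 0.0576, 0.0192], 'l': 0.0029, 'h': 0.0176, 'ctin': 0.0126, 'coth': 0.0142, 'cz': 0.018, 'wd': 0.3759, 'w': [0.3488, -0.1345, 0.2428]} dist to go 0.0174
5 0.003 {'tip': [0.4193, 0.0606, 0.0192], 'l': 0.0059, 'h': 0.0176, 'ctin': 0.0108, 'coth': 0.015, 'cz': 0.018, 'wd': 0.3751, 'w': [0.3491, -0.1314, 0.2428]} dist to go 0.0179
5 0.006 {'tip': [0.42, 0.0637, 0.0192], 'l': 0.0089, 'h': 0.0176, 'ctin': 0.0087, 'coth': 0.0155, 'cz': 0.018, 'wd': 0.3747, 'w': [0.3498, -0.1284, 0.2428]} dist to go 0.0189
10 -0.006 {'tip': [0.4192, 0.0531, 0.0192], 'l': 0.0005, 'h': 0.0176, 'ctin': 0.0151, 'coth': 0.0125, 'cz': 0.018, 'wd': 0.3778, 'w': [0.3491, -0.139, 0.2428]} dist to go 0.0168
10 -0.003 {'tip': [0.419, 0.0561, 0.0192], 'l': 0.0035, 'h': 0.0176, 'ctin': 0.0135, 'coth': 0.0138, 'cz': 0.018, 'wd': 0.3764, 'w': [0.3488, -0.136, 0.2428]} dist to go 0.017
10 0.0 {'tip': [0.4191, 0.0591, 0.0192], 'l': 0.0065, 'h': 0.0176, 'ctin': 0.0117, 'coth': 0.0147, 'cz': 0.018, 'wd': 0.3754, 'w': [0.3489, -0.1329, 0.2428]} dist to go 0.0177
10 0.003 {'tip': [0.4196, 0.0623, 0.0192], 'l': 0.0095, 'h': 0.0176, 'ctin': 0.0097, 'coth': 0.0154, 'cz': 0.018, 'wd': 0.3748, 'w': [0.3494, -0.1298, 0.2428]} dist to go 0.0188
10 0.006 {'tip': [0.4206, 0.0655, 0.0192], 'l': 0.0125, 'h': 0.0176, 'ctin': 0.0071, 'coth': 0.0154, 'cz': 0.018, 'wd': 0.3746, 'w': [0.3504, -0.1266, 0.2428]} dist to go 0.0203
```

Call:
step_arm:
  plan:
    - [-0.1,-0.14,-0.018,0,0,0]
    - [0.051,-0.053,0.131,0,0,0]
    - [0.051,-0.053,0.131,0,0,0]
    - [0,0,0,0,0,0]

```text
t: 7.42
eef_pos: [0.4239, 0.0734, -0.0059]
tool_rot: [0.782, 0.07, 0.505, 0.359]
contact_force: [-0.3, -0.1, -0.7]
gripper_width: 0.002
```

```bash
python3 - <<'E'
from mv import *
status(); p,d=tins(); cv2.imwrite('pics/t1.png',cv2.resize(p[140:300,220:400,::-1],None,fx=4,fy=4,interpolation=cv2.INTER_CUBIC))
E
```

```text
t 7.42 tcp [ 0.4239  0.0734 -0.0059] tip [0.4158 0.0513 0.02  ] q [ 1.028  0.833 -0.914  2.36  -0.612  0.197  2.934] F [-0.28 -0.05 -0.67]
[[ 0.232 -0.491  0.84 ]
 [ 0.633  0.732  0.253]
 [-0.739  0.473  0.481]]
cap [323. 147.] 188 [ 0.6447 -0.0144  0.0165  0.1892]
cap [360. 151.] 184 [ 0.6393 -0.0943  0.0169  0.1893]
cap [343. 225.] 187 [ 0.4776 -0.0597  0.0165  0.1893]
cap [291. 233.] 191 [0.4594 0.0485 0.0164 0.1892]
cap [236. 244.] 206 [0.4348 0.1628 0.0167 0.1894]
cap [336. 272.] 84 [ 0.379  -0.0498  0.0255  0.1834]
```

View pics/t1.png

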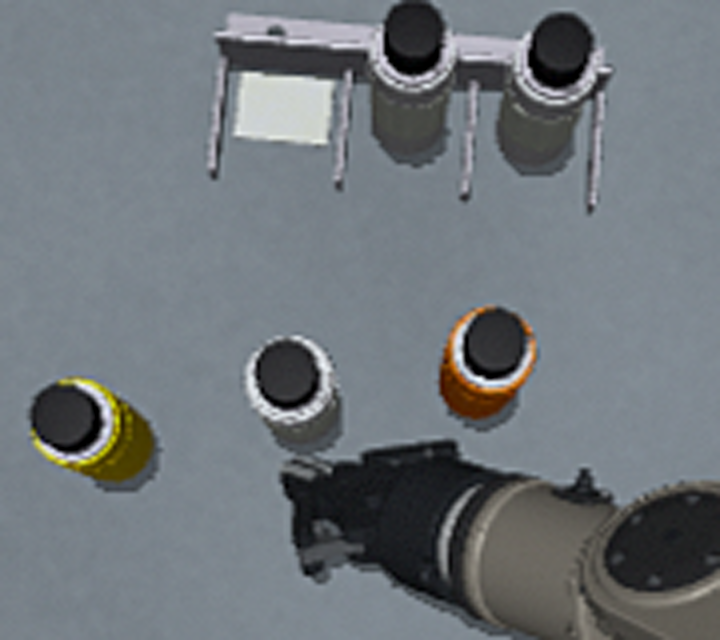

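Call:
step_arm:
  plan:
    - [0.034,-0.035,0.087,0,0,0]
    - [0.034,-0.035,0.087,0,0,0]
    - [0.034,-0.035,0.087,0,0,0]
    - [0,0,0,0,0,0]

```text
t: 7.98
eef_pos: [0.4344, 0.0759, -0.0061]
tool_rot: [0.781, 0.071, 0.505, 0.36]
contact_force: [-2.2, 0.1, -0.3]
gripper_width: 0.007
```

```bash
python3 - <<'E'
from mv import *
status(); p,d=tins(); cv2.imwrite('pics/t2.png',cv2.resize(p[140:300,220:400,::-1],None,fx=4,fy=4,interpolation=cv2.INTER_CUBIC))
E
```

```text
t 7.97 tcp [ 0.4344  0.0759 -0.0061] tip [0.4263 0.0537 0.0198] q [ 1.004  0.834 -0.906  2.34  -0.615  0.205  2.923] F [-2.23  0.08 -0.35]
[[ 0.231 -0.491  0.84 ]
 [ 0.634  0.731  0.253]
 [-0.738  0.474  0.48 ]]
cap [323. 147.] 189 [ 0.6449 -0.0148  0.0167  0.189 ]
cap [360. 151.] 185 [ 0.6387 -0.0938  0.0165  0.1894]
cap [343. 225.] 186 [ 0.4774 -0.0594  0.0163  0.1894]
cap [291. 232.] 194 [0.462  0.049  0.0166 0.1893]
cap [236. 244.] 210 [0.4353 0.1624 0.0167 0.1893]
cap [335. 267.] 74 [ 0.3926 -0.0464  0.0235  0.1832]
```

View pics/t2.png

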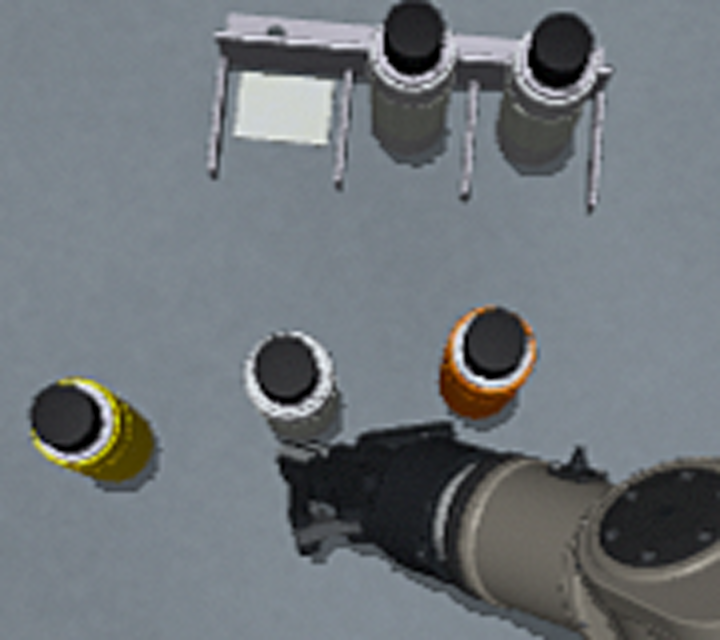

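```bash
cat >> mv.py <<'E'
def solve(tin,az,M,l=0.,zlow=.007,others=(ORG,YEL)):
    u=np.array([np.cos(a(az)),np.sin(a(az))]); best=None
    for s in np.arange(-.03,.03,.001):
        e=evalpose(M,np.array(tin),others,u,s,zlow)
        if e is None: continue
        if best is None or abs(e['l']-l)<abs(best['l']-l): best=e
    return best
E
python3 - <<'E'
from mv import *
u=np.array([np.cos(a(10)),np.sin(a(10))]); t0=np.array([.462,.049])
for dist in (.016,.032):
  for or_ in ((250,42,-45),(243,38,-45),(240,33,-45),(232,30,-50)):
    e=solve(t0+dist*u,10,orient(*map(a,or_)),-.001); print(dist,or_,{k:np.round(v,4).tolist() for k,v in e.items()})
M=orient(a(243),a(38),a(-45)); e=solve(t0+.016*u,10,M,-.001); rows(e['tip'],M,5)
E
```

```text
0.016 (250, 42, -45) {'tip': [0.4379, 0.0549, 0.0191], 'l': -0.0006, 'h': 0.0174, 'ctin': 0.015, 'coth': -0.0043, 'cz': 0.0184, 'wd': 0.3945, 'w': [0.3686, -0.1356, 0.2442]}
0.016 (243, 38, -45) {'tip': [0.4392, 0.0562, 0.0181], 'l': -0.0014, 'h': 0.0166, 'ctin': 0.0114, 'coth': 0.0057, 'cz': 0.0227, 'wd': 0.3721, 'w': [0.3545, -0.1101, 0.2569]}
0.016 (240, 33, -45) {'tip': [0.4398, 0.0573, 0.0168], 'l': -0.0012, 'h': 0.0155, 'ctin': 0.006, 'coth': 0.0102, 'cz': 0.0279, 'wd': 0.3676, 'w': [0.3573, -0.0856, 0.2709]}
0.016 (232, 30, -50) {'tip': [0.4405, 0.0584, 0.0159], 'l': -0.001, 'h': 0.0154, 'ctin': 0.0048, 'coth': 0.0187, 'cz': 0.0324, 'wd': 0.3525, 'w': [0.3472, -0.061, 0.2783]}
0.032 (250, 42, -45) {'tip': [0.4537, 0.0577, 0.0191], 'l': -0.0006, 'h': 0.0174, 'ctin': 0.015, 'coth': -0.0175, 'cz': 0.0184, 'wd': 0.4084, 'w': [0.3843, -0.1328, 0.2442]}
0.032 (243, 38, -45) {'tip': [0.455, 0.0589, 0.0181], 'l': -0.0014, 'h': 0.0166, 'ctin': 0.0114, 'coth': -0.0068, 'cz': 0.0227, 'wd': 0.3863, 'w': [0.3703, -0.1073, 0.2569]}
0.032 (240, 33, -45) {'tip': [0.4555, 0.06, 0.0168], 'l': -0.0012, 'h': 0.0155, 'ctin': 0.006, 'coth': -0.0021, 'cz': 0.0279, 'wd': 0.3823, 'w': [0.373, -0.0829, 0.2709]}
0.032 (232, 30, -50) {'tip': [0.4562, 0.0612, 0.0159], 'l': -0.001, 'h': 0.0154, 'ctin': 0.0048, 'coth': 0.0083, 'cz': 0.0324, 'wd': 0.3676, 'w': [0.363, -0.0582, 0.2783]}
turn deg/row 1.6922389299447425 mm/row 2.9936176731862165
[0.028, -0.045, 0.052, 0.003, -0.0, -0.003]
[0.029, -0.044, 0.053, 0.003, -0.0, -0.003]
[0.03, -0.042, 0.054, 0.003, -0.0, -0.003]
[0.031, -0.04, 0.055, 0.003, -0.0, -0.003]
[0.032, -0.038, 0.056, 0.003, -0.0, -0.003]
```

Call:
step_arm:
  plan:
    - [0.028,-0.045,0.052,0.0034,0,-0.0032]
    - [0.029,-0.044,0.053,0.0034,0,-0.0032]
    - [0.03,-0.042,0.054,0.0034,0,-0.0032]
    - [0.031,-0.04,0.055,0.0034,0,-0.0032]
    - [0.032,-0.038,0.056,0.0034,0,-0.0032]
    - [0,0,0,0,0,0]

```text
t: 8.78
eef_pos: [0.4527, 0.0686, -0.002]
tool_rot: [0.79, 0.087, 0.531, 0.296]
contact_force: [-1.8, 0.8, -1.0]
gripper_width: -0.001
```

```bash
sed -i 's/round(float(x),3)/round(float(x),4)/' mv.py; python3 - <<'E'
from mv import *
status(); p,d=tins()
E
```

```text
t 8.78 tcp [ 0.4527  0.0686 -0.002 ] tip [0.4436 0.049  0.0255] q [ 0.902  0.734 -0.845  2.345 -0.846  0.169  2.958] F [-1.79  0.82 -1.02]
[[ 0.262 -0.375  0.889]
 [ 0.559  0.81   0.176]
 [-0.786  0.451  0.422]]
cap [323. 147.] 188 [ 0.6445 -0.0146  0.0165  0.1891]
cap [360. 151.] 187 [ 0.6392 -0.0941  0.0167  0.189 ]
cap [293. 216.] 201 [0.4952 0.0458 0.0168 0.1906]
cap [343. 225.] 184 [ 0.4775 -0.0597  0.0164  0.1892]
cap [236. 244.] 209 [0.4351 0.1625 0.0168 0.1891]
cap [332. 261.] 131 [ 0.3959 -0.0524  0.0371  0.194 ]
```

```bash
python3 - <<'E'
from mv import *
p,d=tins(); cv2.imwrite('pics/t3.png',cv2.resize(p[140:300,220:400,::-1],None,fx=4,fy=4,interpolation=cv2.INTER_CUBIC))
p,d=bot.read_camera('scene'); cv2.imwrite('pics/s7.png',cv2.resize(p[60:260,190:390,::-1],None,fx=3,fy=3,interpolation=cv2.INTER_CUBIC))
status()
E
```

```text
cap [323. 147.] 187 [ 0.6448 -0.0145  0.017   0.1893]
cap [360. 151.] 187 [ 0.6387 -0.0941  0.0168  0.1891]
cap [293. 216.] 200 [0.4939 0.0459 0.0169 0.1903]
cap [343. 225.] 188 [ 0.4774 -0.059   0.0165  0.1894]
cap [236. 244.] 208 [0.4348 0.1626 0.0167 0.1894]
cap [332. 261.] 128 [ 0.3989 -0.0483  0.0366  0.1928]
t 8.93 tcp [ 0.4523  0.0684 -0.0024] tip [0.4431 0.0488 0.0251] q [ 0.903  0.736 -0.845  2.345 -0.845  0.169  2.958] F [-2.01 -0.89 -0.31]
[[ 0.262 -0.374  0.89 ]
 [ 0.56   0.809  0.176]
 [-0.786  0.453  0.421]]
```

View pics/t3.png

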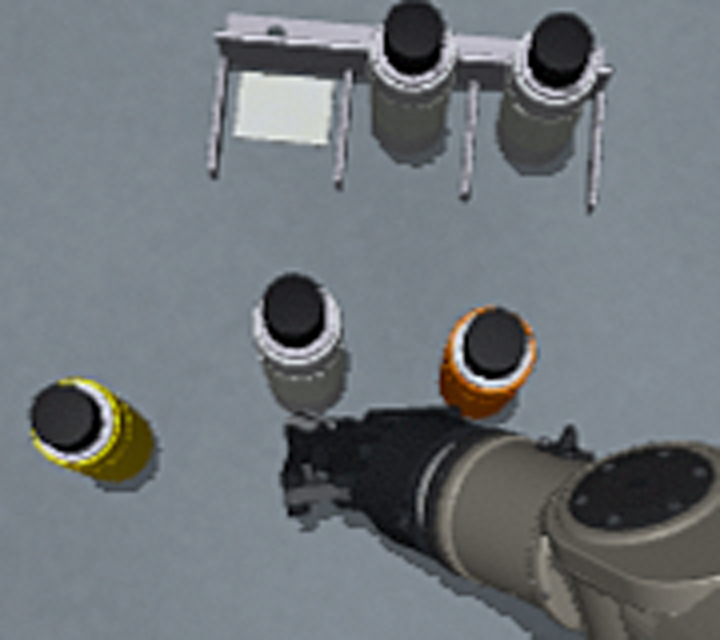

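View pics/s7.png

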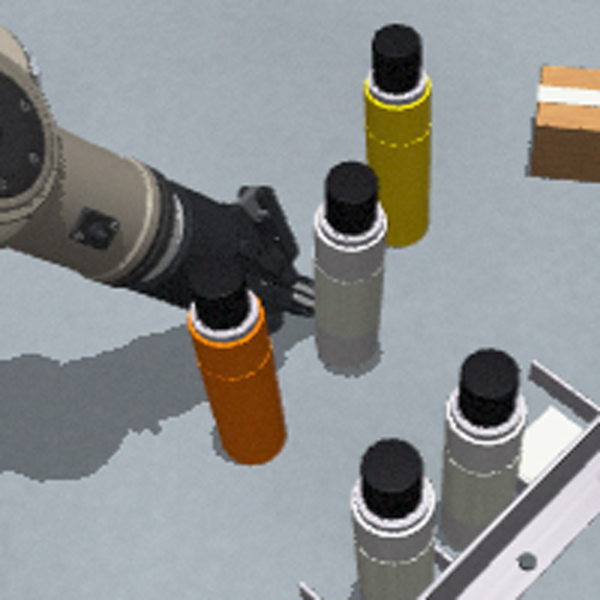

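Call:
step_arm:
  plan:
    - [-0.0066,0.0094,-0.0222,0,0,0]
    - [-0.0066,0.0094,-0.0222,0,0,0]
    - [-0.0066,0.0094,-0.0222,0,0,0]
    - [-0.0066,0.0094,-0.0222,0,0,0]
    - [-0.013,0.019,-0.044,0,0,0]
    - [-0.02,0.028,-0.066,0,0,0]

```text
t: 9.68
eef_pos: [0.4441, 0.0674, -0.0008]
tool_rot: [0.789, 0.088, 0.531, 0.297]
contact_force: [-0.3, -0.1, -0.0]
gripper_width: -0.0
```

```bash
python3 - <<'E'
from mv import *
status(); p,d=tins(); cv2.imwrite('pics/t4.png',cv2.resize(p[140:300,220:400,::-1],None,fx=4,fy=4,interpolation=cv2.INTER_CUBIC))
p,d=bot.read_camera('scene'); cv2.imwrite('pics/s8.png',cv2.resize(p[60:260,190:390,::-1],None,fx=3,fy=3,interpolation=cv2.INTER_CUBIC))
E
```

```text
t 9.68 tcp [ 0.4441  0.0674 -0.0008] tip [0.435  0.0477 0.0267] q [ 0.921  0.731 -0.854  2.359 -0.839  0.17   2.958] F [-0.25 -0.12 -0.01]
[[ 0.259 -0.374  0.89 ]
 [ 0.561  0.809  0.177]
 [-0.786  0.454  0.42 ]]
cap [323. 147.] 187 [ 0.6446 -0.0149  0.0168  0.1889]
cap [360. 151.] 185 [ 0.6387 -0.0938  0.0165  0.1892]
cap [293. 225.] 188 [0.4769 0.0453 0.0165 0.1894]
cap [343. 225.] 187 [ 0.4778 -0.0593  0.0166  0.1891]
cap [236. 244.] 206 [0.435  0.1624 0.0167 0.1893]
cap [333. 265.] 134 [ 0.3882 -0.0538  0.0381  0.1945]
```

View pics/s8.png

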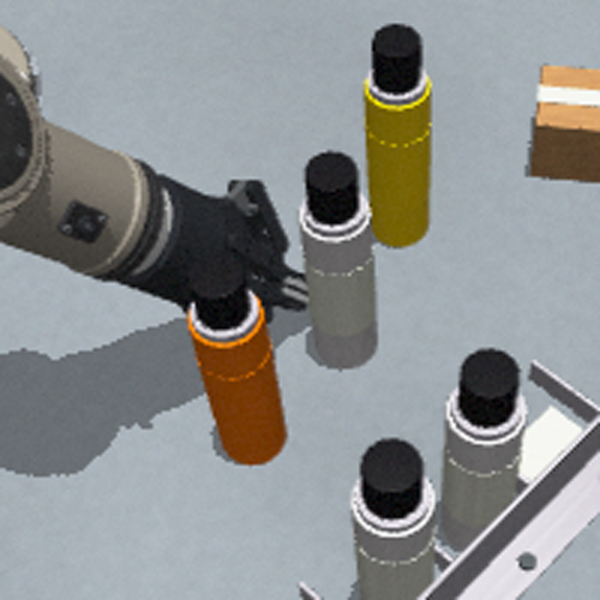

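```bash
cat > kin2.py <<'E'
from h import *
from scipy.optimize import least_squares
Q=np.array([[-1.339,.477,.022,1.555,-.011,1.109,-.083],[-1.0157,0.2188,0.0107,1.693,-0.0024,1.2303,0.6486],[-0.7618,-0.0811,0.1905,2.0147,0.0163,1.2067,1.0704],[-0.4521,0.046,0.6798,2.0205,-0.5495,1.3072,2.0844],
[-.442,.009,.7,2.356,-.929,.965,2.919],[.613,.182,-.402,2.346,-.902,.774,2.945],[.989,.503,-.864,2.379,-.779,.448,2.939],[1.028,.752,-.916,2.386,-.662,.248,2.941],[1.047,.84,-.933,2.39,-.619,.172,2.944],[1.028,.833,-.914,2.36,-.612,.197,2.934],[1.004,.834,-.906,2.34,-.615,.205,2.923],[.902,.734,-.845,2.345,-.846,.169,2.958]])
E=np.array([[.225,.636,.2015],[0.3536,0.4425,0.3021],[0.3763,0.1621,0.3024],[0.4194,0.0309,0.3011],[.406,.0782,.2237],[.4032,.0598,.1541],[.4034,.0701,.074],[.4072,.0758,.0132],[.4096,.0782,-.0064],[.4239,.0734,-.0059],[.4344,.0759,-.0061],[.4527,.0686,-.002]])
W=np.array([[.697,.119,.697,-.12],[0.7064,-0.0292,0.7066,0.0289],[0.7065,-0.0273,0.7066,0.0274],[0.6739,0.1579,0.6904,0.2106],[.777,.057,.512,.361],[.773,.047,.533,.341],[.774,.057,.524,.352],[.776,.067,.513,.36],[.781,.072,.505,.359],[.782,.07,.505,.359],[.781,.071,.505,.36],[.79,.087,.531,.296]])
RT=R.from_quat(W[:,[1,2,3,0]])
lo=np.array([-2.96,-.34,-1.41,.24,-1.37,.17,-2.96]);hi=np.array([2.96,2.1,1.46,2.44,4.51,1.92,2.96])
def fk(q,p):
    # p: h,L1,L2,Lt, a1..a7 offsets, e3,e4 (elbow x offsets), e6 wrist offset, base rotation
    q=np.atleast_2d(q); n=len(q); h,L1,L2,Lt=p[:4]; A=p[4:11]; e1,e2,e6,bx,by=p[11:16]
    s=np.array([-1,1,-1,1,-1,1,-1]); th=q*s+A; v=lambda *x:np.array(x)
    r=R.from_euler('z',th[:,0]); e=np.tile([bx,by,h],(n,1)); r=r*R.from_euler('y',th[:,1])*R.from_euler('z',th[:,2])
    e=e+r.apply([e1,0,L1]); r=r*R.from_euler('y',th[:,3]); e=e+r.apply([e2,0,0]); r=r*R.from_euler('z',th[:,4]); e=e+r.apply([0,0,L2]); r=r*R.from_euler('y',th[:,5]); e=e+r.apply([e6,0,Lt]); r=r*R.from_euler('z',th[:,6])
    B=R.from_matrix(np.array([[0,0,1],[0,1,0],[1,0,0]],float)*np.array([1,-1,1])) # tool x = flange z
    return e,r*B
def res(p,reg=.02):
    e,r=fk(Q,p); return np.r_[(e-E).ravel(),.2*(RT.inv()*r).as_rotvec().ravel(),reg*p[11:16],reg*.05*p[4:10]]
def fit():
    best=None
    for a1 in (-.12,):
        for a7 in np.arange(0,6.3,.8):
            f=least_squares(res,[.28,.53,.48,.34,a1,0,0,0,0,0,a7,0,0,0,0,0]); 
            if best is None or f.cost<best.cost: best=f
    return best
if __name__=='__main__':
    f=fit(); print(f.cost,f.x.round(3)); e,r=fk(Q,f.x); print((np.linalg.norm(e-E,axis=1)*1e3).round(1),np.degrees(np.linalg.norm((RT.inv()*r).as_rotvec(),axis=1)).round(2)); np.save('kin.npy',f.x)
E
python3 kin2.py
```

```text
0.0005624257927770721 [ 0.297  0.577  0.517  0.34   0.002  0.01  -0.086 -0.023 -0.004  0.042
 -1.638 -0.012  0.055 -0.002  0.    -0.021]
[ 0.8  2.7 13.   9.6 12.7 13.2  8.9  3.2  4.7  2.3  1.4  1.2] [2.89 2.21 1.93 1.   2.23 1.52 0.51 0.93 1.27 1.3  1.37 1.09]
```

```bash
python3 - <<'E'
s=open('kin2.py').read()
s=s.replace("e1,e2,e6,bx,by=p[11:16]","e1,e2,e6,bx,by,y1,y2,y6,x5,y0=p[11:21]")
s=s.replace("e=e+r.apply([e1,0,L1])","e=e+r.apply([e1,y1,L1])").replace("e=e+r.apply([e2,0,0])","e=e+r.apply([e2,y2,0])").replace("e=e+r.apply([0,0,L2])","e=e+r.apply([x5,0,L2])").replace("e=e+r.apply([e6,0,Lt])","e=e+r.apply([e6,y6,Lt])")
s=s.replace("e=np.tile([bx,by,h],(n,1)); ","e=np.tile([0,0,h],(n,1))+r.apply([bx,by,0]); ")
s=s.replace("reg*p[11:16]","reg*p[11:21]").replace("a7,0,0,0,0,0]","a7]+[0]*10").replace("reg=.02","reg=.005")
open('kin2.py','w').write(s)
E
python3 kin2.py
```

```text
8.305585770631104e-07 [ 2.860e-01  5.410e-01  4.720e-01  3.550e-01 -1.000e-03  0.000e+00
 -0.000e+00  1.000e-03  0.000e+00 -0.000e+00  4.711e+00  2.000e-03
 -0.000e+00  1.000e-03  0.000e+00 -3.000e-02 -1.500e-02 -1.500e-02
 -1.000e-03 -0.000e+00  0.000e+00]
[0.4 0.5 0.2 0.2 0.1 0.2 0.4 0.2 0.2 0.3 0.5 0.1] [0.08 0.04 0.05 0.01 0.04 0.07 0.06 0.05 0.06 0.04 0.02 0.06]
```

```bash
cat > search.py <<'E'
import plan; from plan import *
plan.BODY=np.r_[box(-.100,-.045,.064,.019,.009),box(-.25,-.11,.042,.038,.012)]; plan.LT=.32
from mv import *
import kin2
kp=np.load('kin.npy')
def ik(tip,M,q0,extra=()):
    tcp=np.array(tip)+M[:,0]*TIP; Rt=R.from_matrix(M); best=None
    def f(q):
        e,r=kin2.fk(q,kp); return np.r_[e[0]-tcp,.2*(Rt.inv()*r).as_rotvec()[0]]
    for s in [q0,*extra]:
        g=least_squares(f,np.clip(s,kin2.lo+.02,kin2.hi-.02),bounds=(kin2.lo+.015,kin2.hi-.015),max_nfev=40)
        if best is None or g.cost<best.cost: best=g
        if best.cost<1e-8: break
    return best.x,np.linalg.norm(best.fun[:3]),np.linalg.norm(best.fun[3:])/.2
from scipy.optimize import least_squares
def search(tin,az,als,phs,pss,q0,others=(ORG,YEL),zlow=.004,l=0,top=6,lt=.005):
    u=np.array([np.cos(a(az)),np.sin(a(az))]); c=[]
    for al in als:
        for ph in phs:
            for ps in pss:
                M=orient(a(al),a(ph),a(ps)); b=None
                for s in np.arange(-.024,.025,.004):
                    e=evalpose(M,np.array(tin),others,u,s,zlow)
                    if e and (b is None or abs(e['l']-l)<abs(b['l']-l)): b=e
                if b is None or b['h']>.018 or abs(b['l']-l)>lt: continue
                sc=min(b['ctin'],b['coth'],b['cz'],.014)
                if sc>.003 and b['wd']>.355: c.append((sc,(al,ph,ps),b,M))
    c.sort(key=lambda t:-t[0]); out=[]
    for t in c[:150]:
        q,ep,er=ik(t[2]['tip'],t[3],q0)
        if ep<.001 and er<.01: out.append((*t,q)); 
        if len(out)>=top: break
    return out,len(c)
E
python3 - <<'E'
from search import *
_,_,o=cur()
out,n=search((.477,.0455),12,range(90,281,10),range(15,56,5),range(-90,91,15),o['q']); print(n)
for t in out: print(round(t[0],4),t[1],{k:np.round(t[2][k],3).tolist() for k in('tip','l','h','ctin','coth','cz')},t[4].round(2))
E
```

```text
38
0.0075 (230, 25, -90) {'tip': [0.436, 0.041, 0.009], 'l': -0.001, 'h': 0.013, 'ctin': 0.007, 'coth': 0.008, 'cz': 0.041} [ 0.8   0.69 -0.93  2.41  1.59  0.19  0.95]
0.007 (140, 25, 75) {'tip': [0.438, 0.033, 0.01], 'l': 0.001, 'h': 0.013, 'ctin': 0.007, 'coth': 0.019, 'cz': 0.036} [-0.06  0.54 -0.53  2.42  1.5   0.67 -0.79]
0.0063 (140, 25, 45) {'tip': [0.443, 0.026, 0.012], 'l': 0.001, 'h': 0.011, 'ctin': 0.006, 'coth': 0.02, 'cz': 0.028} [-0.14  0.52 -0.41  2.42  1.5   0.6  -0.25]
0.0053 (130, 35, 90) {'tip': [0.437, 0.037, 0.01], 'l': -0.001, 'h': 0.017, 'ctin': 0.006, 'coth': 0.005, 'cz': 0.036} [-0.56  0.58 -0.14  2.42  1.42  0.7  -1.34]
0.0046 (130, 25, 45) {'tip': [0.442, 0.026, 0.012], 'l': -0.002, 'h': 0.011, 'ctin': 0.005, 'coth': 0.011, 'cz': 0.028} [-0.82  0.54  0.37  2.42  1.12  0.27 -0.12]
0.0045 (140, 20, 60) {'tip': [0.44, 0.029, 0.01], 'l': 0.001, 'h': 0.011, 'ctin': 0.005, 'coth': 0.027, 'cz': 0.035} [-0.5   0.48  0.07  2.42  1.27  0.3  -0.28]
```

```bash
python3 - <<'E'
from search import *
q0=np.array([-.06,.54,-.53,2.4,1.5,.67,-.79])
for tin in ((.477,.0455),(.497,.05),(.517,.055),(.537,.060),(.557,.065),(.58,.07)):
    out,n=search(tin,12,range(130,191,10),range(15,46,5),range(0,91,15),q0,top=5); print(tin,n)
    for t in out: print(round(t[0],4),t[1],{k:np.round(t[2][k],3).tolist() for k in('tip','l','h','ctin','coth','cz')},t[4].round(2))
E
```

```text
(0.477, 0.0455) 20
0.0079 (130, 30, 60) {'tip': [0.439, 0.029, 0.012], 'l': -0.001, 'h': 0.014, 'ctin': 0.008, 'coth': 0.008, 'cz': 0.027} [-0.17  0.57 -0.48  2.4   1.41  0.78 -0.68]
0.0079 (140, 25, 60) {'tip': [0.44, 0.029, 0.011], 'l': 0.001, 'h': 0.012, 'ctin': 0.008, 'coth': 0.023, 'cz': 0.031} [ 0.02  0.56 -0.62  2.42  1.52  0.72 -0.53]
0.007 (140, 25, 75) {'tip': [0.438, 0.033, 0.01], 'l': 0.001, 'h': 0.013, 'ctin': 0.007, 'coth': 0.019, 'cz': 0.036} [-0.06  0.54 -0.53  2.42  1.5   0.67 -0.79]
0.0063 (140, 25, 45) {'tip': [0.443, 0.026, 0.012], 'l': 0.001, 'h': 0.011, 'ctin': 0.006, 'coth': 0.02, 'cz': 0.028} [-0.03  0.54 -0.54  2.42  1.52  0.68 -0.26]
0.0053 (130, 35, 90) {'tip': [0.437, 0.037, 0.01], 'l': -0.001, 'h': 0.017, 'ctin': 0.006, 'coth': 0.005, 'cz': 0.036} [-0.29  0.61 -0.45  2.41  1.45  0.87 -1.34]
(0.497, 0.05) 26
0.0085 (150, 25, 75) {'tip': [0.46, 0.034, 0.01], 'l': 0.0, 'h': 0.013, 'ctin': 0.008, 'coth': 0.02, 'cz': 0.036} [ 0.01  0.54 -0.54  2.42  1.64  0.62 -0.68]
0.0076 (140, 30, 90) {'tip': [0.457, 0.041, 0.01], 'l': 0.001, 'h': 0.015, 'ctin': 0.008, 'cot
[... 3135 characters left out ...]
'cz': 0.033} [ 0.21  0.64 -0.67  2.33  1.94  0.64 -0.45]
0.014 (170, 30, 90) {'tip': [0.544, 0.054, 0.01], 'l': 0.002, 'h': 0.015, 'ctin': 0.014, 'coth': 0.022, 'cz': 0.039} [ 0.14  0.62 -0.59  2.33  1.97  0.6  -0.78]
0.014 (170, 35, 90) {'tip': [0.546, 0.05, 0.01], 'l': -0.002, 'h': 0.017, 'ctin': 0.017, 'coth': 0.026, 'cz': 0.036} [ 0.27  0.71 -0.77  2.37  2.08  0.81 -0.83]
0.014 (170, 40, 75) {'tip': [0.548, 0.051, 0.013], 'l': 0.002, 'h': 0.018, 'ctin': 0.022, 'coth': 0.019, 'cz': 0.025} [ 0.2   0.72 -0.71  2.41  2.21  0.91 -0.72]
0.014 (180, 30, 75) {'tip': [0.549, 0.055, 0.011], 'l': 0.0, 'h': 0.016, 'ctin': 0.015, 'coth': 0.028, 'cz': 0.033} [ 0.09  0.58 -0.45  2.35  2.21  0.45 -0.56]
```

```bash
python3 - <<'E'
from search import *
q0=np.array([-.06,.54,-.53,2.4,1.5,.67,2.35]); tin=(.477,.0455)
for or_ in ((140,25,-105),(135,25,-105),(130,28,-110),(140,22,-110)):
  M=orient(*map(a,or_)); e=solve(tin,13,M,-.001,.005); u=np.array([np.cos(a(13)),np.sin(a(13)),0])
  print(or_,{k:np.round(e[k],3).tolist() for k in('tip','l','h','ctin','coth','cz')})
  for g in (0,.005,.01,.015):
    for z in (0,.1,.2):
      q,ep,er=ik(e['tip']-g*u+[0,0,z],M,q0); print(g,z,round(ep*1e3,1),round(np.degrees(er),1),q.round(2))
E
```

```text
(140, 25, -105) {'tip': [0.438, 0.03, 0.011], 'l': -0.001, 'h': 0.014, 'ctin': 0.006, 'coth': 0.021, 'cz': 0.037}
0 0 0.0 0.0 [-0.03  0.54 -0.55  2.42  1.51  0.68  2.36]
0 0.1 1.2 0.8 [ 0.13  0.3  -0.72  2.39  1.11  0.71  2.77]
0 0.2 7.1 3.7 [ 0.72  0.29 -1.39  2.28  0.97  0.99  2.94]
0.005 0 1.7 0.8 [-0.1   0.52 -0.47  2.42  1.47  0.64  2.38]
0.005 0.1 3.2 2.2 [-0.06  0.26 -0.53  2.42  1.13  0.64  2.72]
0.005 0.2 7.5 3.8 [ 0.72  0.27 -1.39  2.29  0.96  0.98  2.94]
0.01 0 3.2 1.6 [-0.14  0.51 -0.43  2.42  1.43  0.62  2.4 ]
0.01 0.1 1.2 0.7 [ 0.04  0.26 -0.61  2.39  1.03  0.67  2.86]
0.01 0.2 7.9 4.0 [ 0.72  0.26 -1.39  2.29  0.96  0.97  2.94]
0.015 0 2.2 0.8 [ 0.25  0.65 -0.9   2.42  1.52  0.9   2.39]
0.015 0.1 0.7 0.2 [ 0.23  0.3  -0.83  2.4   1.1   0.72  2.78]
0.015 0.2 8.4 4.2 [ 0.72  0.24 -1.39  2.3   0.95  0.96  2.94]
(135, 25, -105) {'tip': [0.438, 0.031, 0.011], 'l': -0.001, 'h': 0.014, 'ctin': 0.003, 'coth': 0.016, 'cz': 0.037}
0 0 0.2 0.1 [-0.07  0.54 -0.52  2.4   1.42  0.69  2.34]
0 0.1 0.0 0.0 [ 0.25  0.35 -0.87  2.35  1.09  0.81  2.73]
0 0.2 2.9 1.5 [ 0.73  0.29 -1.39  2.
[... 1546 characters left out ...]
 -0.62  2.4   1.45  0.66  2.56]
0 0.1 1.0 1.1 [ 0.36  0.34 -0.92  2.36  1.09  0.73  2.94]
0 0.2 13.7 7.4 [ 0.67  0.34 -1.39  2.27  1.01  1.06  2.94]
0.005 0 0.6 0.4 [ 0.02  0.53 -0.57  2.42  1.47  0.63  2.52]
0.005 0.1 0.0 0.0 [ 0.45  0.38 -1.04  2.35  1.1   0.8   2.94]
0.005 0.2 14.0 7.5 [ 0.68  0.32 -1.39  2.28  1.    1.04  2.94]
0.01 0 0.0 0.0 [ 0.05  0.54 -0.61  2.42  1.46  0.65  2.53]
0.01 0.1 0.0 0.0 [ 0.44  0.37 -1.03  2.36  1.09  0.78  2.94]
0.01 0.2 14.5 7.6 [ 0.68  0.31 -1.39  2.29  0.99  1.03  2.94]
0.015 0 1.8 0.7 [ 0.03  0.53 -0.59  2.42  1.44  0.64  2.54]
0.015 0.1 2.2 1.3 [ 0.16  0.27 -0.72  2.41  1.04  0.65  2.94]
0.015 0.2 14.9 7.8 [ 0.68  0.3  -1.39  2.3   0.98  1.02  2.94]
```

```bash
python3 - <<'E'
from search import *
q0=np.array([-.06,.54,-.53,2.4,1.5,.67,2.0]); tin=(.477,.0455)
for or_ in ((130,28,-90),(130,30,-80),(125,30,-90)):
  M=orient(*map(a,or_)); e=solve(tin,13,M,-.001,.005); u=np.array([np.cos(a(13)),np.sin(a(13)),0])
  print(or_,{k:np.round(e[k],3).tolist() for k in('tip','l','h','ctin','coth','cz')},M.round(2).tolist())
  for g in (0,.008,.015):
    for z in (0,.05,.1,.15,.2,.24):
      q,ep,er=ik(e['tip']-g*u+[0,0,z],M,q0); print(g,z,round(ep*1e3,1),round(np.degrees(er),1),q.round(2))
E
```

```text
(130, 28, -90) {'tip': [0.437, 0.037, 0.01], 'l': -0.001, 'h': 0.015, 'ctin': 0.0, 'coth': 0.013, 'cz': 0.041} [[0.3, -0.77, -0.57], [-0.36, -0.64, 0.68], [-0.88, -0.0, -0.47]]
0 0 0.4 0.3 [-0.15  0.56 -0.5   2.39  1.39  0.75  1.97]
0 0.05 3.2 1.6 [-0.09  0.45 -0.58  2.4   1.28  0.78  2.08]
0 0.1 0.0 0.0 [ 0.07  0.35 -0.74  2.34  1.08  0.85  2.33]
0 0.15 0.0 0.0 [-0.18  0.18 -0.44  2.32  0.84  0.8   2.58]
0 0.2 0.8 0.3 [ 0.08  0.11 -0.69  2.26  0.74  0.9   2.73]
0 0.24 0.0 0.0 [ 0.72  0.16 -1.35  2.19  0.77  1.03  2.76]
0.008 0 0.5 0.3 [-0.15  0.56 -0.5   2.4   1.39  0.76  1.96]
0.008 0.05 1.3 0.9 [-0.13  0.44 -0.55  2.4   1.24  0.77  2.1 ]
0.008 0.1 4.1 2.2 [ 0.06  0.34 -0.74  2.39  1.14  0.83  2.23]
0.008 0.15 0.0 0.0 [-0.49  0.15 -0.11  2.36  0.78  0.75  2.62]
0.008 0.2 0.2 0.1 [-0.14  0.08 -0.47  2.29  0.71  0.87  2.75]
0.008 0.24 0.2 0.1 [-0.1   0.01 -0.49  2.24  0.62  0.94  2.86]
0.015 0 0.1 0.1 [-0.23  0.55 -0.43  2.42  1.39  0.72  1.93]
0.015 0.05 1.3 0.5 [-0.13  0.43 -0.55  2.41  1.23  0.77  2.11]
0.015 0.1 1.1 1.0 [-0.02  0.3  -0.64  2.39  1.07  0.78  2.31]
0.015 0.15 3.8 2
[... 2021 characters left out ...]
3  0.8   1.9 ]
0.008 0.05 2.7 1.3 [-0.19  0.46 -0.52  2.39  1.21  0.82  2.01]
0.008 0.1 3.9 2.7 [-0.17  0.34 -0.55  2.37  1.08  0.87  2.14]
0.008 0.15 0.0 0.0 [-0.48  0.18 -0.17  2.33  0.8   0.82  2.5 ]
0.008 0.2 0.0 0.0 [-0.29  0.1  -0.35  2.28  0.72  0.93  2.62]
0.008 0.24 0.0 0.0 [ 0.03  0.06 -0.67  2.21  0.67  1.01  2.71]
0.015 0 0.4 0.2 [-0.21  0.58 -0.48  2.39  1.33  0.81  1.88]
0.015 0.05 1.9 1.0 [-0.17  0.45 -0.54  2.4   1.21  0.82  2.01]
0.015 0.1 0.0 0.0 [-0.03  0.35 -0.68  2.36  1.04  0.89  2.23]
0.015 0.15 2.9 2.6 [ 0.1   0.22 -0.8   2.35  0.96  0.89  2.35]
0.015 0.2 0.0 0.0 [ 0.32  0.17 -1.01  2.26  0.82  1.01  2.54]
0.015 0.24 0.0 0.0 [ 0.1   0.05 -0.73  2.22  0.67  1.01  2.71]
```

```bash
python3 - <<'E'
from search import *
p,r,o=cur(); M=r.as_matrix(); tip=p-M[:,0]*TIP
print('back'); rows(tip+[-.02,-.004,0],M,1)
print('up from there per row'); print((M.T@np.array([0,0,.03])/.04).round(3))
E
```

```text
back
turn deg/row 0.0 mm/row 20.396078054371156
[-0.1856, 0.1063, -0.4629, 0.0, 0.0, 0.0]
up from there per row
[-0.589  0.341  0.315]
```

Call:
step_arm:
  plan:
    - [-0.11,0.06,-0.28,0,0,0]
    - [-0.59,0.34,0.315,0,0,0]
    - [-0.59,0.34,0.315,0,0,0]
    - [-0.59,0.34,0.315,0,0,0]
    - [-0.59,0.34,0.315,0,0,0]
    - [-0.59,0.34,0.315,0,0,0]
    - [-0.59,0.34,0.315,0,0,0]
    - [-0.59,0.34,0.315,0,0,0]

```text
t: 10.78
eef_pos: [0.4316, 0.0636, 0.2105]
tool_rot: [0.788, 0.088, 0.533, 0.297]
contact_force: [0.4, 0.2, -0.3]
gripper_width: 0.002
```

```bash
python3 - <<'E'
from search import *
status(); tins()
z=np.array([np.cos(.08),np.sin(.08),0]); x=np.array([0,0,-1.]); M=np.c_[x,np.cross(z,x),z]
rows([.41,.03,.30],M,8)
E
```

```text
t 10.78 tcp [0.4316 0.0636 0.2105] tip [0.4226 0.0439 0.2381] q [ 1.019  0.128 -0.839  2.265 -0.814  0.8    2.662] F [ 0.43  0.2  -0.3 ]
[[ 0.256 -0.374  0.891]
 [ 0.562  0.808  0.178]
 [-0.787  0.455  0.417]]
cap [323. 147.] 188 [ 0.6446 -0.0142  0.0168  0.1892]
cap [360. 151.] 183 [ 0.6385 -0.0934  0.0163  0.1892]
cap [293. 225.] 190 [0.4765 0.0451 0.0164 0.1892]
cap [343. 225.] 187 [ 0.4777 -0.0599  0.0166  0.189 ]
cap [236. 244.] 207 [0.435  0.1626 0.0167 0.1893]
turn deg/row 5.043940210401901 mm/row 8.221328793177843
[-0.2043, 0.0155, -0.0164, 0.0045, 0.0078, -0.0107]
[-0.2038, 0.0011, -0.0267, 0.0045, 0.0078, -0.0107]
[-0.2018, -0.0134, -0.0365, 0.0045, 0.0078, -0.0107]
[-0.1984, -0.0281, -0.0458, 0.0045, 0.0078, -0.0107]
[-0.1936, -0.0427, -0.0544, 0.0045, 0.0078, -0.0107]
[-0.1873, -0.0572, -0.0623, 0.0045, 0.0078, -0.0107]
[-0.1797, -0.0714, -0.0695, 0.0045, 0.0078, -0.0107]
[-0.1709, -0.0853, -0.076, 0.0045, 0.0078, -0.0107]
```

Call:
step_arm:
  plan:
    - [-0.204,0.0155,-0.0164,0.0045,0.0078,-0.0107]
    - [-0.204,0.001,-0.0267,0.0045,0.0078,-0.0107]
    - [-0.202,-0.0134,-0.0365,0.0045,0.0078,-0.0107]
    - [-0.198,-0.028,-0.0458,0.0045,0.0078,-0.0107]
    - [-0.194,-0.0427,-0.0544,0.0045,0.0078,-0.0107]
    - [-0.187,-0.057,-0.062,0.0045,0.0078,-0.0107]
    - [-0.18,-0.0714,-0.07,0.0045,0.0078,-0.0107]
    - [-0.17,-0.085,-0.076,0.0045,0.0078,-0.0107]

```text
t: 11.82
eef_pos: [0.4085, 0.0291, 0.2613]
tool_rot: [0.705, -0.028, 0.708, 0.028]
contact_force: [0.1, -0.6, -0.1]
gripper_width: -0.001
```

```bash
python3 - <<'E'
from search import *
status()
M=orient(a(140),a(25),a(65)); print(M.round(2))
e=solve((.4767,.0453),13,M,-.001,.005); print({k:np.round(e[k],3).tolist() for k in('tip','l','h','ctin','coth','cz')})
rows([e['tip'][0]-.01,e['tip'][1]-.002,.27],M,8)
E
```

```text
t 11.82 tcp [0.4085 0.0291 0.2613] tip [0.4086 0.0292 0.2963] q [ 0.769  0.03  -0.98   2.016  0.028  1.112  1.426] F [ 0.06 -0.63 -0.12]
[[-0.003 -0.079  0.997]
 [-0.001  0.997  0.079]
 [-1.    -0.001 -0.003]]
[[ 0.32  0.29  0.9 ]
 [-0.27  0.94 -0.2 ]
 [-0.91 -0.18  0.38]]
{'tip': [0.439, 0.027, 0.012], 'l': -0.001, 'h': 0.013, 'ctin': 0.006, 'coth': 0.025, 'cz': 0.034}
turn deg/row 3.9661614552287525 mm/row 5.226189163694023
[0.0716, -0.049, 0.0977, 0.0067, -0.0072, -0.005]
[0.0774, -0.0426, 0.0963, 0.0067, -0.0072, -0.005]
[0.083, -0.0361, 0.0943, 0.0067, -0.0072, -0.005]
[0.0882, -0.0295, 0.0918, 0.0067, -0.0072, -0.005]
[0.0931, -0.0229, 0.0887, 0.0067, -0.0072, -0.005]
[0.0977, -0.0163, 0.0852, 0.0067, -0.0072, -0.005]
[0.1019, -0.0097, 0.0812, 0.0067, -0.0072, -0.005]
[0.1057, -0.0031, 0.0768, 0.0067, -0.0072, -0.005]
```

Call:
step_arm:
  plan:
    - [0.072,-0.049,0.098,0.0067,-0.0072,-0.005]
    - [0.077,-0.043,0.096,0.0067,-0.0072,-0.005]
    - [0.083,-0.036,0.094,0.0067,-0.0072,-0.005]
    - [0.088,-0.03,0.092,0.0067,-0.0072,-0.005]
    - [0.093,-0.023,0.089,0.0067,-0.0072,-0.005]
    - [0.098,-0.016,0.085,0.0067,-0.0072,-0.005]
    - [0.102,-0.01,0.081,0.0067,-0.0072,-0.005]
    - [0.106,-0.003,0.077,0.0067,-0.0072,-0.005]

```text
t: 12.82
eef_pos: [0.441, 0.016, 0.2378]
tool_rot: [0.814, 0.008, 0.555, -0.173]
contact_force: [0.3, -0.2, -0.0]
gripper_width: -0.0
```

```bash
python3 - <<'E'
from search import *
status()
M=orient(a(140),a(25),a(65)); p,r,o=cur()
rows([.429,.025,.12],M,5)
for z in (.2,.12,.06,.012):
    q,ep,er=ik([.429,.025,z],M,o['q']); print(z,ep,er,q.round(2))
E
```

```text
t 12.82 tcp [0.441  0.016  0.2378] tip [0.4297 0.0256 0.2696] q [ 0.765 -0.076 -1.171  2.209  0.448  0.812  0.608] F [ 0.27 -0.15 -0.04]
[[ 0.324  0.291  0.9  ]
 [-0.272  0.94  -0.206]
 [-0.906 -0.179  0.384]]
turn deg/row 0.02501887312197166 mm/row 29.914385013622447
[0.6771, 0.13, -0.2897, -0.0001, 0.0, 0.0]
[0.6771, 0.1301, -0.2896, -0.0001, 0.0, 0.0]
[0.6772, 0.1301, -0.2894, -0.0001, 0.0, 0.0]
[0.6773, 0.1301, -0.2893, -0.0001, 0.0, 0.0]
[0.6773, 0.1301, -0.2892, -0.0001, 0.0, 0.0]
0.2 0.0046130728551421205 0.04342428923289369 [ 0.58  0.11 -1.08  2.27  0.69  0.78  0.35]
0.12 5.758912969937546e-10 6.871974625793087e-09 [ 0.34  0.31 -0.94  2.38  1.1   0.77 -0.15]
0.06 0.0004056300237943683 0.005198671354964817 [ 0.31  0.51 -0.94  2.42  1.38  0.84 -0.43]
0.012 6.786657617144985e-06 7.637624303444819e-05 [ 0.38  0.74 -1.05  2.42  1.56  1.03 -0.57]
```

Call:
step_arm:
  plan:
    - [0.45,0.087,-0.193,0,0,0]
    - [0.45,0.087,-0.193,0,0,0]
    - [0.45,0.087,-0.193,0,0,0]
    - [0.45,0.087,-0.193,0,0,0]
    - [0.45,0.087,-0.193,0,0,0]
    - [0.45,0.087,-0.193,0,0,0]
    - [0.45,0.087,-0.193,0,0,0]
    - [0,0,0,0,0,0]

```text
t: 13.82
eef_pos: [0.4393, 0.0163, 0.0978]
tool_rot: [0.813, 0.008, 0.557, -0.172]
contact_force: [0.7, -1.5, 0.8]
gripper_width: 0.001
```

```bash
python3 - <<'E'
from search import *
status()
M=orient(a(140),a(25),a(65)); p,r,o=cur()
rows([.429,.025,.02],M,6)
p,d=bot.read_camera('scene'); cv2.imwrite('pics/s9.png',cv2.resize(p[40:240,190:390,::-1],None,fx=3,fy=3,interpolation=cv2.INTER_CUBIC))
E
```

```text
t 13.82 tcp [0.4393 0.0163 0.0978] tip [0.4281 0.0258 0.1295] q [ 0.484  0.34  -1.104  2.366  1.093  0.83  -0.126] F [ 0.71 -1.52  0.77]
[[ 0.321  0.288  0.902]
 [-0.27   0.941 -0.204]
 [-0.908 -0.178  0.379]]
turn deg/row 0.03916997653258674 mm/row 18.246836011989743
[0.4165, 0.0793, -0.1684, 0.0, -0.0001, -0.0]
[0.4164, 0.0793, -0.1686, 0.0, -0.0001, -0.0]
[0.4162, 0.0793, -0.1689, 0.0, -0.0001, -0.0]
[0.4161, 0.0794, -0.1692, 0.0, -0.0001, -0.0]
[0.416, 0.0794, -0.1695, 0.0, -0.0001, -0.0]
[0.4159, 0.0794, -0.1698, 0.0, -0.0001, -0.0]
```

View pics/s9.png

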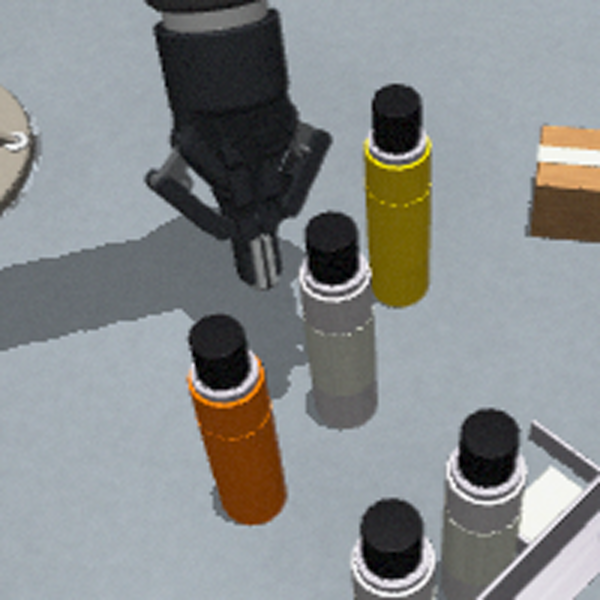

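Call:
step_arm:
  plan:
    - [0.416,0.079,-0.168,0,0,0]
    - [0.416,0.079,-0.168,0,0,0]
    - [0.416,0.079,-0.169,0,0,0]
    - [0.416,0.079,-0.169,0,0,0]
    - [0.416,0.079,-0.169,0,0,0]
    - [0.416,0.079,-0.17,0,0,0]
    - [0,0,0,0,0,0]

```text
t: 14.75
eef_pos: [0.4422, 0.0159, -0.0102]
tool_rot: [0.813, 0.009, 0.556, -0.172]
contact_force: [0.3, -0.1, 0.8]
gripper_width: 0.001
```

```bash
python3 - <<'E'
from search import *
status(); tins()
M=orient(a(140),a(25),a(65)); e=solve((.4767,.0453),13,M,-.001,.004); print(e['tip'],e['h'])
rows(e['tip']-[.004,.001,0],M,3)
E
```

```text
t 14.75 tcp [ 0.4422  0.0159 -0.0102] tip [0.4309 0.0253 0.0216] q [ 0.297  0.637 -0.938  2.42   1.506  0.902 -0.543] F [ 0.32 -0.11  0.85]
[[ 0.323  0.29   0.901]
 [-0.27   0.941 -0.206]
 [-0.907 -0.177  0.382]]
cap [323. 147.] 186 [ 0.6444 -0.0148  0.0169  0.189 ]
cap [360. 151.] 184 [ 0.6385 -0.0933  0.0164  0.1895]
cap [293. 225.] 191 [0.4771 0.045  0.0167 0.1894]
cap [343. 225.] 185 [ 0.4776 -0.0597  0.0166  0.1896]
cap [236. 244.] 204 [0.4352 0.1623 0.0168 0.1893]
cap [291. 262.] 107 [0.3921 0.0571 0.0308 0.185 ]
[0.43947779 0.02746984 0.01080303] 0.012426488874308758
turn deg/row 0.042047461241375456 mm/row 4.061797896332065
[0.0953, 0.0346, -0.0061, -0.0001, -0.0, -0.0001]
[0.0953, 0.0346, -0.0061, -0.0001, -0.0, -0.0001]
[0.0952, 0.0347, -0.0061, -0.0001, -0.0, -0.0001]
```

```bash
python3 - <<'E'
from search import *
_,_,o=cur()
for or_ in ((140,25,80),(142,26,88),(145,26,92),(145,28,95),(150,26,90)):
  M=orient(*map(a,or_)); 
  for l in (-.006,0,.006):
    e=solve((.477,.0452),13,M,l,.004)
    q,ep,er=ik(e['tip']-[.004,.001,0],M,o['q'])
    print(or_,'zaz',np.degrees(np.arctan2(M[1,2],M[0,2])).round(1),{k:np.round(e[k],3).tolist() for k in('tip','l','h','ctin','coth','cz')},round(ep*1e3,1),q.round(2))
E
```

```text
(140, 25, 80) zaz -29.0 {'tip': [0.44, 0.026, 0.01], 'l': -0.006, 'h': 0.013, 'ctin': -0.0, 'coth': 0.023, 'cz': 0.038} 0.0 [ 0.26  0.66 -0.89  2.42  1.55  0.9  -0.84]
(140, 25, 80) zaz -29.0 {'tip': [0.437, 0.032, 0.01], 'l': -0.0, 'h': 0.013, 'ctin': 0.005, 'coth': 0.019, 'cz': 0.038} 0.0 [ 0.17  0.62 -0.8   2.42  1.53  0.83 -0.86]
(140, 25, 80) zaz -29.0 {'tip': [0.437, 0.038, 0.01], 'l': 0.006, 'h': 0.013, 'ctin': 0.008, 'coth': 0.013, 'cz': 0.038} 0.0 [ 0.2   0.64 -0.85  2.42  1.53  0.88 -0.86]
(142, 26, 88) zaz -35.8 {'tip': [0.439, 0.028, 0.009], 'l': -0.006, 'h': 0.014, 'ctin': -0.001, 'coth': 0.023, 'cz': 0.04} 0.0 [ 0.4   0.78 -1.08  2.42  1.61  1.07 -0.96]
(142, 26, 88) zaz -35.8 {'tip': [0.437, 0.034, 0.009], 'l': 0.0, 'h': 0.014, 'ctin': 0.004, 'coth': 0.017, 'cz': 0.04} 0.0 [ 0.38  0.79 -1.09  2.42  1.6   1.08 -0.98]
(142, 26, 88) zaz -35.8 {'tip': [0.436, 0.04, 0.009], 'l': 0.006, 'h': 0.014, 'ctin': 0.008, 'coth': 0.012, 'cz': 0.04} 0.0 [ 0.32  0.74 -1.02  2.42  1.58  1.03 -0.99]
(145, 26, 92) zaz -37.2 {'tip': [0.439, 0.028, 0.009], 'l': -0.006, 'h': 0.014, 'ctin': -
[... 732 characters left out ...]
2.42  1.69  1.5  -1.  ]
(145, 28, 95) zaz -40.7 {'tip': [0.436, 0.041, 0.01], 'l': 0.006, 'h': 0.015, 'ctin': 0.009, 'coth': 0.012, 'cz': 0.038} 1.9 [ 0.49  1.   -1.31  2.42  1.66  1.37 -1.04]
(150, 26, 90) zaz -30.0 {'tip': [0.44, 0.026, 0.009], 'l': -0.006, 'h': 0.014, 'ctin': 0.002, 'coth': 0.029, 'cz': 0.041} 2.9 [ 0.62  1.09 -1.39  2.42  1.69  1.4  -0.77]
(150, 26, 90) zaz -30.0 {'tip': [0.438, 0.032, 0.009], 'l': -0.0, 'h': 0.014, 'ctin': 0.006, 'coth': 0.024, 'cz': 0.041} 3.0 [ 0.61  1.09 -1.39  2.42  1.69  1.41 -0.79]
(150, 26, 90) zaz -30.0 {'tip': [0.437, 0.038, 0.009], 'l': 0.006, 'h': 0.014, 'ctin': 0.01, 'coth': 0.019, 'cz': 0.041} 2.6 [ 0.59  1.09 -1.39  2.42  1.68  1.42 -0.8 ]
```

```bash
python3 - <<'E'
from search import *
_,_,o=cur()
u=np.array([np.cos(a(13)),np.sin(a(13))]);n=np.array([-u[1],u[0]])
for or_ in ((140,25,35),(140,25,40),(140,25,45),(145,26,40),(140,30,40)):
  M=orient(*map(a,or_)); print(or_,'zaz',np.degrees(np.arctan2(M[1,2],M[0,2])).round(1),'yaz',np.degrees(np.arctan2(M[1,1],M[0,1])).round(1))
  for s in (-.012,-.006,0,.006):
    e=evalpose(M,np.array([.477,.0452]),(ORG,YEL),u,s,.004)
    q,ep,er=ik(e['tip']-[.004,.001,0],M,o['q'])
    print(s,{k:np.round(e[k],3).tolist() for k in('tip','l','h','ctin','coth','cz')},round(ep*1e3,1),q.round(2))
E
```

```text
(140, 25, 35) zaz 17.6 yaz 102.3
-0.012 {'tip': [0.446, 0.026, 0.012], 'l': -0.001, 'h': 0.011, 'ctin': 0.002, 'coth': 0.019, 'cz': 0.026} 1.5 [ 0.25  0.66 -0.87  2.41  1.56  0.89 -0.07]
-0.006 {'tip': [0.445, 0.032, 0.012], 'l': 0.002, 'h': 0.012, 'ctin': 0.003, 'coth': 0.015, 'cz': 0.026} 0.7 [ 0.34  0.72 -1.    2.41  1.57  0.98 -0.05]
0 {'tip': [0.443, 0.037, 0.012], 'l': 0.001, 'h': 0.014, 'ctin': 0.002, 'coth': 0.012, 'cz': 0.026} 0.6 [ 0.23  0.65 -0.87  2.41  1.55  0.88 -0.07]
0.006 {'tip': [0.442, 0.043, 0.012], 'l': 0.0, 'h': 0.017, 'ctin': 0.003, 'coth': 0.008, 'cz': 0.026} 0.0 [ 0.18  0.64 -0.85  2.4   1.51  0.87 -0.06]
(140, 25, 40) zaz 12.7 yaz 97.2
-0.012 {'tip': [0.445, 0.025, 0.012], 'l': 0.002, 'h': 0.01, 'ctin': 0.005, 'coth': 0.019, 'cz': 0.027} 0.3 [ 0.3   0.67 -0.92  2.41  1.56  0.9  -0.12]
-0.006 {'tip': [0.444, 0.031, 0.012], 'l': 0.001, 'h': 0.012, 'ctin': 0.005, 'coth': 0.015, 'cz': 0.027} 0.3 [ 0.24  0.65 -0.87  2.41  1.55  0.87 -0.14]
0 {'tip': [0.443, 0.037, 0.012], 'l': 0.003, 'h': 0.013, 'ctin': 0.005, 'coth': 0.011, 'cz': 0.027} 0.8 [ 0.25  0.67 -0.91  2
[... 1387 characters left out ...]
, 'cz': 0.026} 0.5 [ 0.2   0.64 -0.86  2.42  1.58  0.88 -0.13]
(140, 30, 40) zaz 14.0 yaz 95.9
-0.012 {'tip': [0.445, 0.025, 0.013], 'l': 0.001, 'h': 0.011, 'ctin': 0.008, 'coth': 0.019, 'cz': 0.021} 1.6 [ 0.14  0.65 -0.8   2.42  1.58  0.94 -0.24]
-0.006 {'tip': [0.444, 0.031, 0.013], 'l': 0.004, 'h': 0.012, 'ctin': 0.008, 'coth': 0.015, 'cz': 0.021} 1.2 [ 0.14  0.66 -0.82  2.42  1.58  0.95 -0.25]
0 {'tip': [0.443, 0.037, 0.013], 'l': 0.004, 'h': 0.015, 'ctin': 0.008, 'coth': 0.011, 'cz': 0.021} 0.6 [ 0.14  0.66 -0.84  2.42  1.58  0.97 -0.26]
0.006 {'tip': [0.443, 0.043, 0.013], 'l': 0.003, 'h': 0.018, 'ctin': 0.008, 'coth': 0.007, 'cz': 0.021} 0.0 [ 0.13  0.68 -0.86  2.42  1.58  0.99 -0.27]
```

```bash
cat >> search.py <<'E'
def pose(tin,az,or_,s,gap=0,n=4,zlow=.004):
    u=np.array([np.cos(a(az)),np.sin(a(az))]); M=orient(*map(a,or_)); e=evalpose(M,np.array(tin),(ORG,YEL),u,s,zlow)
    _,_,o=cur(); t=e['tip']-np.r_[gap*u,0]; q,ep,er=ik(t,M,o['q'])
    print({k:np.round(e[k],3).tolist() for k in('tip','l','h','ctin','coth','cz')},'ik',round(ep*1e3,1),q.round(2)); rows(t,M,n)
E
python3 - <<'E'
from search import *
pose((.477,.0452),13,(142,27,42),-.006,.005,4)
E
```

```text
{'tip': [0.444, 0.031, 0.012], 'l': 0.004, 'h': 0.012, 'ctin': 0.007, 'coth': 0.018, 'cz': 0.025} ik 0.4 [ 0.21  0.65 -0.86  2.42  1.58  0.9  -0.2 ]
turn deg/row 6.242539164139828 mm/row 3.4648995753893885
[0.0642, 0.0535, 0.0229, -0.0173, -0.0015, -0.0004]
[0.0643, 0.0509, 0.028, -0.0173, -0.0015, -0.0004]
[0.0644, 0.0478, 0.0327, -0.0173, -0.0015, -0.0004]
[0.0646, 0.0441, 0.0371, -0.0173, -0.0015, -0.0004]
```

Call:
step_arm:
  plan:
    - [0.0642,0.0535,0.0229,-0.0173,-0.0015,-0.0004]
    - [0.0643,0.051,0.028,-0.0173,-0.0015,-0.0004]
    - [0.0644,0.048,0.033,-0.0173,-0.0015,-0.0004]
    - [0.0646,0.044,0.037,-0.0173,-0.0015,-0.0004]
    - [0,0,0,0,0,0]

```text
t: 15.42
eef_pos: [0.4522, 0.0207, -0.0184]
tool_rot: [0.806, -0.172, 0.563, -0.053]
contact_force: [-0.6, -0.1, 0.2]
gripper_width: -0.0
```

```bash
python3 - <<'E'
from search import *
status(); tins()
pose((.492,.0487),13,(145,27,45),-.006,0,6)
E
```

```text
t 15.43 tcp [ 0.4522  0.0207 -0.0184] tip [0.4396 0.0305 0.0128] q [ 0.244  0.669 -0.905  2.423  1.583  0.936 -0.197] F [-0.59 -0.08  0.24]
[[ 0.359 -0.109  0.927]
 [-0.279  0.935  0.219]
 [-0.89  -0.337  0.306]]
cap [323. 147.] 188 [ 0.6447 -0.0144  0.0165  0.1892]
cap [360. 151.] 183 [ 0.6387 -0.0936  0.0169  0.1893]
cap [293. 225.] 187 [0.477  0.0452 0.0165 0.1894]
cap [343. 225.] 187 [ 0.4778 -0.0596  0.0165  0.1893]
cap [236. 244.] 203 [0.4347 0.1628 0.0169 0.1893]
cap [283. 262.] 82 [0.3916 0.0711 0.0317 0.1956]
{'tip': [0.459, 0.035, 0.012], 'l': 0.004, 'h': 0.012, 'ctin': 0.008, 'coth': 0.011, 'cz': 0.026} ik 0.0 [ 0.25  0.68 -0.89  2.4   1.61  0.91 -0.19]
turn deg/row 0.2204290310143696 mm/row 3.447253931225425
[0.0259, 0.0121, 0.0813, 0.0001, -0.0004, 0.0004]
[0.0261, 0.0121, 0.0812, 0.0001, -0.0004, 0.0004]
[0.0264, 0.012, 0.0812, 0.0001, -0.0004, 0.0004]
[0.0266, 0.012, 0.0811, 0.0001, -0.0004, 0.0004]
[0.0269, 0.012, 0.081, 0.0001, -0.0004, 0.0004]
[0.0271, 0.012, 0.0809, 0.0001, -0.0004, 0.0004]
```

Ready: low flat contact at about 12 mm height. I'll push 15 mm.

Call:
step_arm:
  plan:
    - [0.026,0.012,0.081,0.0001,-0.0004,0.0004]
    - [0.026,0.012,0.081,0.0001,-0.0004,0.0004]
    - [0.026,0.012,0.081,0.0001,-0.0004,0.0004]
    - [0.027,0.012,0.081,0.0001,-0.0004,0.0004]
    - [0.027,0.012,0.081,0.0001,-0.0004,0.0004]
    - [0.027,0.012,0.081,0.0001,-0.0004,0.0004]

```text
t: 16.23
eef_pos: [0.4713, 0.0256, -0.0202]
tool_rot: [0.811, -0.167, 0.559, -0.046]
contact_force: [-3.9, -2.2, 2.7]
gripper_width: 0.001
```

```bash
python3 - <<'E'
from search import *
status(); tins()
E
```

```text
t 16.23 tcp [ 0.4713  0.0256 -0.0202] tip [0.4584 0.0347 0.011 ] q [ 0.256  0.681 -0.895  2.393  1.605  0.92  -0.176] F [-3.91 -2.21  2.66]
[[ 0.37  -0.113  0.922]
 [-0.262  0.94   0.22 ]
 [-0.891 -0.323  0.318]]
cap [323. 147.] 184 [ 0.6446 -0.0147  0.0165  0.1891]
cap [360. 151.] 182 [ 0.639  -0.0936  0.0165  0.189 ]
cap [291. 219.] 188 [0.4892 0.0493 0.0164 0.1892]
cap [343. 225.] 187 [ 0.4777 -0.0593  0.0165  0.1894]
cap [236. 244.] 205 [0.4352 0.1626 0.0167 0.1894]
cap [282. 254.] 84 [0.4078 0.0716 0.0317 0.1937]
```

```bash
python3 - <<'E'
from search import *
pose((.517,.0555),13,(150,28,51),-.008,0,8,.005)
E
```

```text
{'tip': [0.484, 0.04, 0.013], 'l': 0.002, 'h': 0.014, 'ctin': 0.01, 'coth': 0.006, 'cz': 0.027} ik 0.0 [ 0.29  0.7  -0.91  2.37  1.67  0.92 -0.2 ]
turn deg/row 0.39064111051539663 mm/row 3.401732660718251
[0.0191, 0.005, 0.0827, 0.0006, -0.0008, 0.0004]
[0.0195, 0.0053, 0.0826, 0.0006, -0.0008, 0.0004]
[0.0199, 0.0055, 0.0825, 0.0006, -0.0008, 0.0004]
[0.0204, 0.0058, 0.0824, 0.0006, -0.0008, 0.0004]
[0.0208, 0.006, 0.0822, 0.0006, -0.0008, 0.0004]
[0.0213, 0.0063, 0.0821, 0.0006, -0.0008, 0.0004]
[0.0217, 0.0065, 0.082, 0.0006, -0.0008, 0.0004]
[0.0221, 0.0068, 0.0818, 0.0006, -0.0008, 0.0004]
```

```bash
python3 - <<'E'
from search import *
pose((.517,.0555),13,(156,27,58),-.008,0,8,.005)
E
```

```text
{'tip': [0.484, 0.04, 0.013], 'l': 0.002, 'h': 0.014, 'ctin': 0.011, 'coth': 0.017, 'cz': 0.03} ik 0.7 [ 0.35  0.7  -0.93  2.38  1.7   0.87 -0.21]
turn deg/row 0.7604578169757119 mm/row 3.478399021878612
[0.0203, 0.0109, 0.0838, 0.0012, -0.0011, 0.0014]
[0.021, 0.0113, 0.0836, 0.0012, -0.0011, 0.0014]
[0.0217, 0.0118, 0.0834, 0.0012, -0.0011, 0.0014]
[0.0224, 0.0122, 0.0831, 0.0012, -0.0011, 0.0014]
[0.0231, 0.0126, 0.0829, 0.0012, -0.0011, 0.0014]
[0.0237, 0.013, 0.0826, 0.0012, -0.0011, 0.0014]
[0.0244, 0.0134, 0.0824, 0.0012, -0.0011, 0.0014]
[0.0251, 0.0138, 0.0821, 0.0012, -0.0011, 0.0014]
```

Call:
step_arm:
  plan:
    - [0.02,0.011,0.084,0.0012,-0.0011,0.0014]
    - [0.021,0.011,0.084,0.0012,-0.0011,0.0014]
    - [0.022,0.012,0.083,0.0012,-0.0011,0.0014]
    - [0.022,0.012,0.083,0.0012,-0.0011,0.0014]
    - [0.023,0.013,0.083,0.0012,-0.0011,0.0014]
    - [0.024,0.013,0.083,0.0012,-0.0011,0.0014]
    - [0.024,0.013,0.082,0.0012,-0.0011,0.0014]
    - [0.025,0.014,0.082,0.0012,-0.0011,0.0014]

```text
t: 17.27
eef_pos: [0.4985, 0.0334, -0.0184]
tool_rot: [0.832, -0.124, 0.54, -0.03]
contact_force: [-1.9, -1.1, -2.2]
gripper_width: 0.002
```

```bash
python3 - <<'E'
from search import *
status(); p,d=tins(); cv2.imwrite('pics/t5.png',cv2.resize(p[140:300,220:400,::-1],None,fx=4,fy=4,interpolation=cv2.INTER_CUBIC))
pose((.545,.062),13,(168,29,71),-.008,0,8,.005)
E
```

```text
t 17.27 tcp [ 0.4985  0.0334 -0.0184] tip [0.484  0.0398 0.0128] q [ 0.325  0.683 -0.903  2.383  1.714  0.847 -0.238] F [-1.9  -1.13 -2.23]
[[ 0.414 -0.085  0.906]
 [-0.183  0.967  0.174]
 [-0.891 -0.238  0.385]]
cap [323. 147.] 187 [ 0.6447 -0.0147  0.0165  0.1891]
cap [360. 151.] 181 [ 0.639  -0.0939  0.0165  0.1891]
cap [288. 207.] 190 [0.5137 0.0578 0.0164 0.1891]
cap [343. 225.] 188 [ 0.4774 -0.0593  0.0162  0.1894]
cap [236. 244.] 207 [0.4348 0.1625 0.0165 0.1892]
cap [288. 248.] 91 [0.4171 0.0658 0.0367 0.1952]
{'tip': [0.512, 0.046, 0.012], 'l': 0.002, 'h': 0.016, 'ctin': 0.014, 'coth': 0.021, 'cz': 0.033} ik 0.0 [ 0.39  0.71 -0.91  2.38  1.88  0.8  -0.33]
turn deg/row 0.7875551894644511 mm/row 3.97305931371929
[0.0337, 0.0209, 0.0911, 0.0008, -0.0015, 0.0014]
[0.0347, 0.021, 0.0907, 0.0008, -0.0015, 0.0014]
[0.0357, 0.0211, 0.0902, 0.0008, -0.0015, 0.0014]
[0.0367, 0.0213, 0.0898, 0.0008, -0.0015, 0.0014]
[0.0377, 0.0213, 0.0894, 0.0008, -0.0015, 0.0014]
[0.0387, 0.0214, 0.0889, 0.0008, -0.0015, 0.0014]
[0.0398, 0.0215, 0.0884, 0.0008, -0.0015, 0.0014]
[0.0408, 0.0216, 0.088, 0.0008, -0.0015, 0.0014]
```

View pics/t5.png

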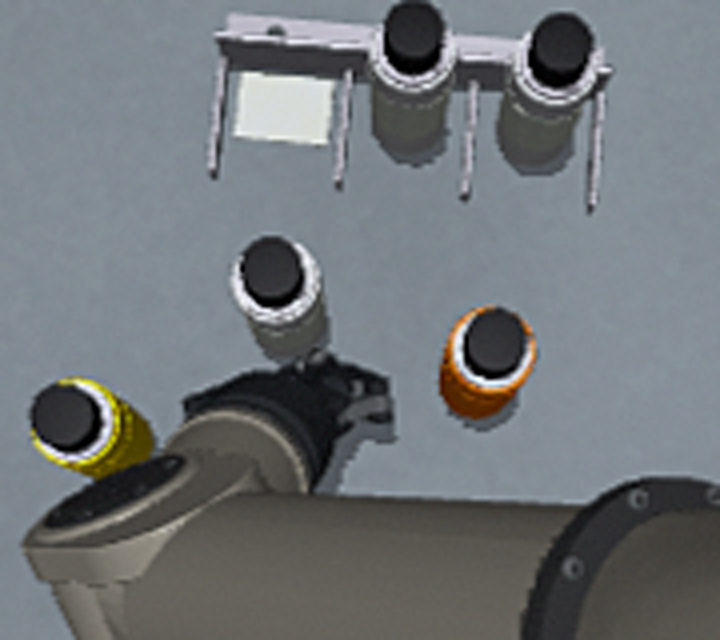

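```bash
python3 - <<'E'
from search import *
M=cur()[1].as_matrix(); print('back 6mm', (M.T@np.array([-.006,-.001,0])/.04).round(3))
for or_ in ((165,27,70),(170,27,75),(160,27,64)):
    M=orient(*map(a,or_)); print(or_,np.degrees(np.arctan2(M[1,2],M[0,2])))
    pose((.5137,.0578),8,or_,-.002,.006,3,.005)
E
```

```text
back 6mm [-0.058 -0.012 -0.14 ]
(165, 27, 70) 7.21968799148347
{'tip': [0.48, 0.051, 0.012], 'l': 0.001, 'h': 0.016, 'ctin': 0.012, 'coth': 0.013, 'cz': 0.034} ik 0.4 [ 0.35  0.67 -0.91  2.42  1.81  0.8  -0.38]
turn deg/row 1.8398785472088461 mm/row 5.3106458387571225
[-0.0451, 0.1125, -0.0542, 0.0035, -0.0016, 0.0033]
[-0.0433, 0.1122, -0.0563, 0.0035, -0.0016, 0.0033]
[-0.0415, 0.1118, -0.0583, 0.0035, -0.0016, 0.0033]
(170, 27, 75) 6.737420238926135
{'tip': [0.48, 0.051, 0.012], 'l': 0.001, 'h': 0.016, 'ctin': 0.013, 'coth': 0.016, 'cz': 0.036} ik 0.6 [ 0.61  0.91 -1.24  2.42  1.83  1.05 -0.25]
turn deg/row 2.5381232687467152 mm/row 5.626032521013764
[-0.0427, 0.1241, -0.0507, 0.004, -0.0023, 0.0053]
[-0.0393, 0.1241, -0.0532, 0.004, -0.0023, 0.0053]
[-0.036, 0.124, -0.0558, 0.004, -0.0023, 0.0053]
(160, 27, 64) 8.69607972293731
{'tip': [0.48, 0.051, 0.012], 'l': 0.002, 'h': 0.016, 'ctin': 0.011, 'coth': 0.009, 'cz': 0.032} ik 0.5 [ 0.32  0.69 -0.92  2.42  1.77  0.85 -0.35]
turn deg/row 0.9507229297873151 mm/row 5.0491056019440705
[-0.0478, 0.1013, -0.0583, 0.0021, -0.0008, 0.0014]
[-0.0472, 0.1009, -0.0594, 0.0021, -0.0008, 0.0014]
[-0.0467, 0.1005, -0.0604, 0.0021, -0.0008, 0.0014]
```

Call:
step_arm:
  plan:
    - [-0.058,-0.012,-0.14,0,0,0]
    - [-0.026,0.116,-0.008,0.0035,-0.0016,0.0033]
    - [-0.024,0.116,-0.01,0.0035,-0.0016,0.0033]
    - [-0.022,0.116,-0.012,0.0035,-0.0016,0.0033]
    - [0,0,0,0,0,0]

```text
t: 17.95
eef_pos: [0.4889, 0.0464, -0.0191]
tool_rot: [0.844, -0.081, 0.53, -0.019]
contact_force: [0.8, 0.7, -0.5]
gripper_width: 0.001
```

```bash
python3 - <<'E'
from search import *
status(); p,d=tins()
pose((.542,.062),9,(171,28,76),-.002,0,8,.005)
E
```

```text
t 17.95 tcp [ 0.4889  0.0464 -0.0191] tip [0.4735 0.0505 0.0121] q [ 0.377  0.695 -0.953  2.424  1.805  0.829 -0.368] F [ 0.81  0.67 -0.48]
[[ 0.437 -0.053  0.898]
 [-0.118  0.986  0.116]
 [-0.891 -0.157  0.425]]
cap [323. 147.] 185 [ 0.6447 -0.0147  0.0167  0.1891]
cap [360. 151.] 183 [ 0.6385 -0.0937  0.0165  0.1892]
cap [288. 207.] 191 [0.5138 0.0579 0.0167 0.1894]
cap [343. 225.] 189 [ 0.4776 -0.0591  0.0166  0.1896]
cap [236. 244.] 208 [0.4349 0.1624 0.0167 0.1892]
cap [287. 254.] 99 [0.3987 0.0671 0.0378 0.1942]
{'tip': [0.509, 0.055, 0.012], 'l': 0.001, 'h': 0.016, 'ctin': 0.014, 'coth': 0.016, 'cz': 0.035} ik 0.6 [ 0.42  0.72 -0.94  2.37  1.87  0.79 -0.35]
turn deg/row 0.39125715150942414 mm/row 4.538352691076222
[0.0474, 0.0121, 0.1024, 0.0003, -0.0006, 0.0008]
[0.0478, 0.012, 0.1022, 0.0003, -0.0006, 0.0008]
[0.0483, 0.0119, 0.102, 0.0003, -0.0006, 0.0008]
[0.0488, 0.0118, 0.1017, 0.0003, -0.0006, 0.0008]
[0.0493, 0.0118, 0.1015, 0.0003, -0.0006, 0.0008]
[0.0497, 0.0117, 0.1013, 0.0003, -0.0006, 0.0008]
[0.0502, 0.0116, 0.1011, 0.0003, -0.0006, 0.0008]
[0.0507, 0.0115, 0.1009, 0.0003, -0.0006, 0.0008]
```

Call:
step_arm:
  plan:
    - [0.047,0.012,0.102,0.0003,-0.0006,0.0008]
    - [0.048,0.012,0.102,0.0003,-0.0006,0.0008]
    - [0.048,0.012,0.102,0.0003,-0.0006,0.0008]
    - [0.049,0.012,0.102,0.0003,-0.0006,0.0008]
    - [0.049,0.012,0.101,0.0003,-0.0006,0.0008]
    - [0.05,0.012,0.101,0.0003,-0.0006,0.0008]
    - [0.05,0.012,0.101,0.0003,-0.0006,0.0008]
    - [0.051,0.011,0.101,0.0003,-0.0006,0.0008]

```text
t: 19.0
eef_pos: [0.525, 0.052, -0.0195]
tool_rot: [0.853, -0.064, 0.519, -0.005]
contact_force: [-3.0, -0.2, 0.3]
gripper_width: -0.001
```

```bash
python3 - <<'E'
from search import *
status(); p,d=tins()
E
```

```text
t 19.0 tcp [ 0.525   0.052  -0.0195] tip [0.5089 0.0546 0.0114] q [ 0.413  0.72  -0.94   2.371  1.863  0.785 -0.348] F [-2.98 -0.24  0.34]
[[ 0.462 -0.057  0.885]
 [-0.075  0.992  0.103]
 [-0.884 -0.114  0.454]]
cap [323. 147.] 185 [ 0.645  -0.0146  0.0166  0.1889]
cap [360. 151.] 180 [ 0.6388 -0.094   0.0166  0.1894]
cap [286. 194.] 192 [0.5425 0.062  0.0167 0.1892]
cap [343. 225.] 184 [ 0.4777 -0.0594  0.0163  0.1891]
cap [288. 238.] 94 [0.4317 0.0633 0.0371 0.1935]
cap [236. 244.] 205 [0.4347 0.1627 0.0168 0.1893]
```

```bash
python3 - <<'E'
from search import *
M=orient(a(176),a(30),a(80)); print(np.degrees(np.arctan2(M[1,2],M[0,2])))
pose((.575,.0688),8,(176,30,80),-.004,0,8,.005)
E
```

```text
7.508393365822314
{'tip': [0.542, 0.06, 0.012], 'l': 0.003, 'h': 0.016, 'ctin': 0.015, 'coth': 0.028, 'cz': 0.036} ik 0.0 [ 0.44  0.76 -0.94  2.33  1.95  0.77 -0.34]
turn deg/row 0.4127806196423532 mm/row 4.323235605802172
[0.0452, 0.0155, 0.0969, -0.0002, -0.0009, 0.0007]
[0.0458, 0.0152, 0.0967, -0.0002, -0.0009, 0.0007]
[0.0464, 0.0149, 0.0965, -0.0002, -0.0009, 0.0007]
[0.047, 0.0146, 0.0962, -0.0002, -0.0009, 0.0007]
[0.0476, 0.0143, 0.096, -0.0002, -0.0009, 0.0007]
[0.0482, 0.0139, 0.0957, -0.0002, -0.0009, 0.0007]
[0.0488, 0.0136, 0.0955, -0.0002, -0.0009, 0.0007]
[0.0494, 0.0133, 0.0952, -0.0002, -0.0009, 0.0007]
```

Call:
step_arm:
  plan:
    - [0.045,0.0155,0.097,-0.0002,-0.0009,0.0007]
    - [0.046,0.015,0.097,-0.0002,-0.0009,0.0007]
    - [0.046,0.015,0.0965,-0.0002,-0.0009,0.0007]
    - [0.047,0.015,0.096,-0.0002,-0.0009,0.0007]
    - [0.048,0.014,0.096,-0.0002,-0.0009,0.0007]
    - [0.048,0.014,0.096,-0.0002,-0.0009,0.0007]
    - [0.049,0.0136,0.0955,-0.0002,-0.0009,0.0007]

```text
t: 19.92
eef_pos: [0.5546, 0.0581, -0.0189]
tool_rot: [0.862, -0.06, 0.503, 0.011]
contact_force: [-2.0, -0.3, -1.6]
gripper_width: -0.004
```

```bash
python3 - <<'E'
from search import *
status(); p,d=tins(); cv2.imwrite('pics/t6.png',cv2.resize(p[140:300,220:400,::-1],None,fx=4,fy=4,interpolation=cv2.INTER_CUBIC))
M=cur()[1].as_matrix(); v=np.array([.9974,-.0715,0]); print('4mm along lane',(M.T@v*.1).round(4))
E
```

```text
t 19.93 tcp [ 0.5546  0.0581 -0.0189] tip [0.5373 0.0596 0.0115] q [ 0.434  0.745 -0.933  2.336  1.936  0.764 -0.344] F [-1.96 -0.3  -1.6 ]
[[ 0.495 -0.079  0.865]
 [-0.04   0.993  0.114]
 [-0.868 -0.091  0.488]]
cap [323. 147.] 188 [ 0.645  -0.0145  0.0169  0.1892]
cap [360. 151.] 183 [ 0.6386 -0.0938  0.0166  0.1893]
cap [284. 180.] 188 [0.5702 0.0665 0.0169 0.1891]
cap [343. 225.] 188 [ 0.4774 -0.0591  0.0166  0.189 ]
cap [287. 227.] 93 [0.4548 0.0632 0.0374 0.1911]
cap [236. 244.] 206 [0.4348 0.1626 0.0166 0.1891]
4mm along lane [ 0.0497 -0.015   0.0855]
```

View pics/t6.png

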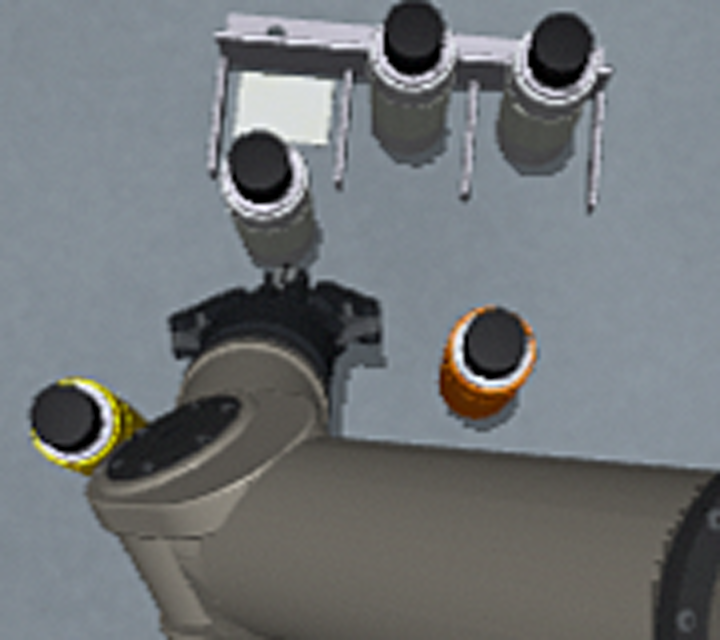

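```bash
cat >> search.py <<'E'
def poseM(tin,az,M,s,gap=0,n=4,zlow=.005):
    u=np.array([np.cos(a(az)),np.sin(a(az))]); e=evalpose(M,np.array(tin),(ORG,YEL),u,s,zlow)
    _,_,o=cur(); t=e['tip']-np.r_[gap*u,0]; q,ep,er=ik(t,M,o['q'])
    print({k:np.round(e[k],3).tolist() for k in('tip','l','h','ctin','coth','cz')},'ik',round(ep*1e3,1),q.round(2)); rows(t,M,n)
E
python3 - <<'E'
from search import *
M=R.from_euler('z',-8,degrees=True).as_matrix()@orient(a(176),a(31),a(80))
poseM((.603,.0680),-2,M,-.003,0,8)
E
```

```text
{'tip': [0.569, 0.066, 0.012], 'l': 0.001, 'h': 0.017, 'ctin': 0.016, 'coth': 0.007, 'cz': 0.035} ik 0.0 [ 0.28  0.72 -0.81  2.27  1.88  0.76 -0.47]
turn deg/row 0.9932014819116345 mm/row 4.017810183467149
[0.047, 0.0055, 0.0886, 0.0024, -0.0002, -0.0013]
[0.0471, 0.0072, 0.0884, 0.0024, -0.0002, -0.0013]
[0.0471, 0.0089, 0.0883, 0.0024, -0.0002, -0.0013]
[0.0471, 0.0106, 0.0881, 0.0024, -0.0002, -0.0013]
[0.0471, 0.0124, 0.0878, 0.0024, -0.0002, -0.0013]
[0.0471, 0.0141, 0.0876, 0.0024, -0.0002, -0.0013]
[0.0471, 0.0158, 0.0873, 0.0024, -0.0002, -0.0013]
[0.047, 0.0175, 0.087, 0.0024, -0.0002, -0.0013]
```

```bash
python3 - <<'E'
from search import *
M=orient(a(179),a(31),a(91)); print(np.degrees(np.arctan2(M[1,2],M[0,2])))
poseM((.603,.0680),-1,M,-.003,0,8)
E
```

```text
-2.16659063499424
{'tip': [0.569, 0.066, 0.011], 'l': 0.0, 'h': 0.016, 'ctin': 0.016, 'coth': 0.028, 'cz': 0.039} ik 0.0 [ 0.46  0.78 -0.94  2.29  1.98  0.75 -0.46]
turn deg/row 1.0890729123360727 mm/row 4.141731304422219
[0.0504, 0.0145, 0.0893, 0.0029, -0.0005, 0.0006]
[0.0507, 0.0159, 0.0889, 0.0029, -0.0005, 0.0006]
[0.051, 0.0173, 0.0884, 0.0029, -0.0005, 0.0006]
[0.0513, 0.0188, 0.0879, 0.0029, -0.0005, 0.0006]
[0.0517, 0.0202, 0.0874, 0.0029, -0.0005, 0.0006]
[0.052, 0.0216, 0.0869, 0.0029, -0.0005, 0.0006]
[0.0524, 0.023, 0.0863, 0.0029, -0.0005, 0.0006]
[0.0527, 0.0244, 0.0857, 0.0029, -0.0005, 0.0006]
```

Call:
step_arm:
  plan:
    - [0.05,0.0145,0.089,0.0029,-0.0005,0.0006]
    - [0.051,0.016,0.089,0.0029,-0.0005,0.0006]
    - [0.051,0.017,0.088,0.0029,-0.0005,0.0006]
    - [0.051,0.019,0.088,0.0029,-0.0005,0.0006]
    - [0.052,0.02,0.087,0.0029,-0.0005,0.0006]
    - [0.052,0.0216,0.087,0.0029,-0.0005,0.0006]
    - [0.052,0.023,0.086,0.0029,-0.0005,0.0006]
    - [0.053,0.0244,0.086,0.0029,-0.0005,0.0006]

```text
t: 20.98
eef_pos: [0.5869, 0.0654, -0.0193]
tool_rot: [0.87, 0.012, 0.492, -0.012]
contact_force: [-3.7, 0.4, -0.2]
gripper_width: 0.003
```

```bash
python3 - <<'E'
from search import *
status(); p,d=tins(); cv2.imwrite('pics/t7.png',cv2.resize(p[140:300,220:400,::-1],None,fx=4,fy=4,interpolation=cv2.INTER_CUBIC))
M=orient(a(179),a(32),a(92)); poseM((.631,.0665),-4,M,-.002,0,8)
E
```

```text
t 20.98 tcp [ 0.5869  0.0654 -0.0193] tip [0.5689 0.0657 0.0107] q [ 0.468  0.791 -0.954  2.283  1.97   0.759 -0.45 ] F [-3.73  0.43 -0.23]
[[ 0.515  0.032  0.856]
 [-0.009  0.999 -0.032]
 [-0.857  0.009  0.515]]
cap [323. 147.] 187 [ 0.6446 -0.0145  0.0165  0.1894]
cap [360. 151.] 184 [ 0.6388 -0.0939  0.0165  0.1891]
cap [283. 166.] 187 [0.6027 0.0696 0.0167 0.1893]
cap [287. 213.] 78 [0.4888 0.0641 0.0331 0.1899]
cap [343. 225.] 187 [ 0.4777 -0.06    0.0167  0.1894]
cap [236. 244.] 207 [0.4351 0.1625 0.0169 0.1891]
{'tip': [0.598, 0.067, 0.011], 'l': -0.002, 'h': 0.017, 'ctin': 0.017, 'coth': 0.027, 'cz': 0.038} ik 0.1 [ 0.46  0.81 -0.94  2.23  1.98  0.76 -0.44]
turn deg/row 0.16818315290561717 mm/row 3.599287389325739
[0.0445, 0.0068, 0.0779, 0.0003, -0.0003, 0.0]
[0.0447, 0.0069, 0.0778, 0.0003, -0.0003, 0.0]
[0.0448, 0.0071, 0.0777, 0.0003, -0.0003, 0.0]
[0.045, 0.0072, 0.0776, 0.0003, -0.0003, 0.0]
[0.0451, 0.0074, 0.0775, 0.0003, -0.0003, 0.0]
[0.0453, 0.0076, 0.0774, 0.0003, -0.0003, 0.0]
[0.0455, 0.0077, 0.0773, 0.0003, -0.0003, 0.0]
[0.0456, 0.0079, 0.0772, 0.0003, -0.0003, 0.0]
```

View pics/t7.png

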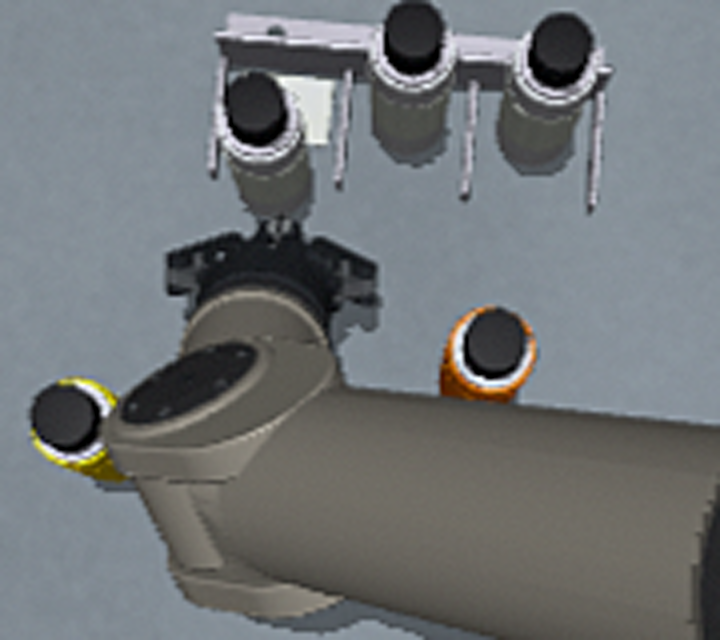

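Call:
step_arm:
  plan:
    - [0.046,-0.003,0.077,0.0003,-0.0003,0]
    - [0.046,-0.003,0.077,0.0003,-0.0003,0]
    - [0.046,-0.003,0.077,0.0003,-0.0003,0]
    - [0.046,-0.003,0.077,0.0003,-0.0003,0]
    - [0.046,-0.003,0.077,0.0003,-0.0003,0]
    - [0.046,-0.003,0.077,0.0003,-0.0003,0]
    - [0.046,-0.003,0.077,0.0003,-0.0003,0]
    - [0.046,-0.003,0.077,0.0003,-0.0003,0]

```text
t: 22.02
eef_pos: [0.6156, 0.0632, -0.0191]
tool_rot: [0.874, 0.018, 0.485, -0.016]
contact_force: [-1.0, -0.5, -1.4]
gripper_width: 0.001
```

```bash
cat >> search.py <<'E'
def inplace(x,y):
    d=np.array([x-.651,y-.0652]); c,s=.9974,-.0715; return d[0]*c+d[1]*s, -d[0]*s+d[1]*c
E
python3 - <<'E'
from search import *
status(); p,d=tins(); cv2.imwrite('pics/t8.png',cv2.resize(p[140:300,220:400,::-1],None,fx=4,fy=4,interpolation=cv2.INTER_CUBIC))
E
```

```text
t 22.02 tcp [ 0.6156  0.0632 -0.0191] tip [0.5971 0.0635 0.0106] q [ 0.466  0.809 -0.938  2.232  1.972  0.747 -0.426] F [-1.   -0.48 -1.42]
[[ 0.528  0.044  0.848]
 [-0.01   0.999 -0.046]
 [-0.849  0.016  0.528]]
cap [323. 147.] 188 [ 0.6443 -0.0146  0.0165  0.1889]
cap [360. 151.] 181 [ 0.6386 -0.0933  0.0164  0.1892]
cap [284. 153.] 181 [0.6303 0.0692 0.0163 0.189 ]
cap [289. 201.] 74 [0.5119 0.0608 0.0354 0.1884]
cap [344. 223.] 145 [ 0.4783 -0.0586  0.0156  0.1897]
cap [236. 244.] 204 [0.4348 0.1624 0.0167 0.1893]
```

View pics/t8.png

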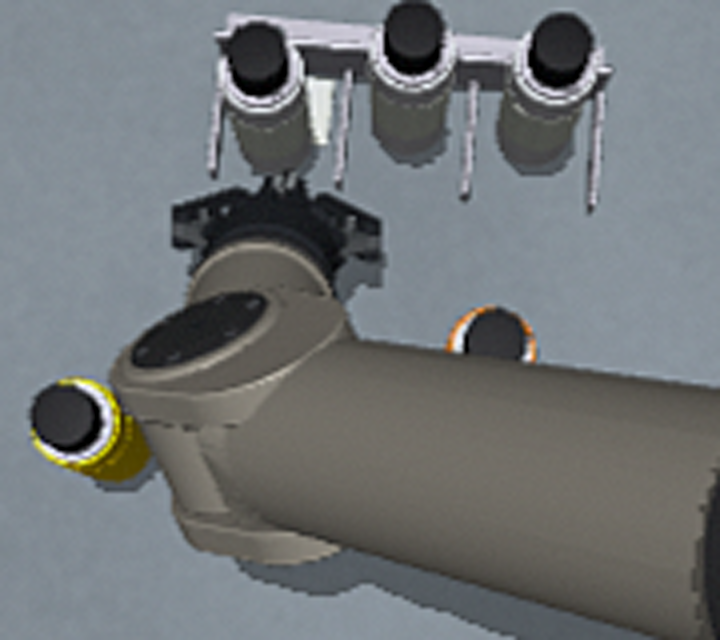

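Call:
step_arm:
  plan:
    - [0.046,-0.005,0.077,0,0,0]
    - [0.046,-0.005,0.077,0,0,0]
    - [0.046,-0.005,0.077,0,0,0]
    - [0.046,-0.005,0.077,0,0,0]
    - [0,0,0,0,0,0]

```text
t: 22.7
eef_pos: [0.6302, 0.0617, -0.0186]
tool_rot: [0.874, 0.018, 0.485, -0.016]
contact_force: [-0.7, 0.0, -0.5]
gripper_width: -0.003
```

```bash
python3 - <<'E'
from search import *
status(); p,d=tins()
E
```

```text
t 22.7 tcp [ 0.6302  0.0617 -0.0186] tip [0.6117 0.0621 0.0111] q [ 0.463  0.812 -0.926  2.201  1.955  0.731 -0.394] F [-0.74  0.02 -0.46]
[[ 0.529  0.045  0.848]
 [-0.01   0.999 -0.046]
 [-0.849  0.016  0.529]]
cap [284. 146.] 186 [0.6457 0.07   0.017  0.1892]
cap [323. 147.] 186 [ 0.645  -0.0141  0.0171  0.1892]
cap [360. 151.] 179 [ 0.6383 -0.0936  0.0165  0.1894]
cap [289. 195.] 70 [0.5248 0.06   0.0349 0.189 ]
cap [344. 220.] 53 [ 0.4844 -0.0599  0.0129  0.1892]
cap [236. 244.] 205 [0.4351 0.1625 0.0166 0.189 ]
```

Call:
step_arm:
  plan:
    - [0.018,-0.003,0.03,0,0,0]
    - [0.018,-0.003,0.03,0,0,0]
    - [0,0,0,0,0,0]

```text
t: 23.12
eef_pos: [0.6323, 0.0616, -0.0187]
tool_rot: [0.874, 0.018, 0.486, -0.015]
contact_force: [-2.0, -0.2, 0.3]
gripper_width: -0.004
```

```bash
python3 - <<'E'
from search import *
status(); p,d=tins()
E
```

```text
t 23.12 tcp [ 0.6323  0.0616 -0.0187] tip [0.6139 0.062  0.011 ] q [ 0.462  0.813 -0.924  2.196  1.952  0.727 -0.388] F [-1.96 -0.15  0.33]
[[ 0.528  0.044  0.848]
 [-0.01   0.999 -0.046]
 [-0.849  0.016  0.528]]
cap [284. 146.] 181 [0.6472 0.0707 0.017  0.1892]
cap [323. 147.] 189 [ 0.6444 -0.0145  0.0167  0.1892]
cap [360. 151.] 179 [ 0.6394 -0.0945  0.017   0.1892]
cap [289. 193.] 71 [0.529  0.0591 0.0354 0.1894]
cap [236. 244.] 206 [0.4348 0.1629 0.0167 0.1894]
```

Call:
step_arm:
  plan:
    - [0.018,-0.004,0.03,0,0,0]
    - [0.015,-0.003,0.025,0,0,0]
    - [0,0,0,0,0,0]

```text
t: 23.55
eef_pos: [0.6352, 0.0611, -0.0187]
tool_rot: [0.874, 0.018, 0.485, -0.016]
contact_force: [-2.0, -0.3, 0.4]
gripper_width: -0.004
```

```bash
python3 - <<'E'
from search import *
status(); p,d=tins()
E
```

```text
t 23.55 tcp [ 0.6352  0.0611 -0.0187] tip [0.6167 0.0614 0.011 ] q [ 0.462  0.814 -0.921  2.19   1.949  0.724 -0.382] F [-2.   -0.3   0.35]
[[ 0.528  0.044  0.848]
 [-0.01   0.999 -0.046]
 [-0.849  0.016  0.528]]
cap [284. 144.] 185 [0.6498 0.0703 0.0166 0.1892]
cap [323. 147.] 188 [ 0.6442 -0.0141  0.0167  0.189 ]
cap [360. 151.] 183 [ 0.639  -0.0941  0.0167  0.1893]
cap [290. 192.] 72 [0.5289 0.0579 0.0353 0.1892]
cap [236. 244.] 203 [0.4349 0.1625 0.0166 0.1894]
```

Call:
step_arm:
  plan:
    - [0.013,-0.003,0.022,0,0,0]
    - [0,0,0,0,0,0]

```text
t: 23.85
eef_pos: [0.636, 0.0609, -0.0187]
tool_rot: [0.874, 0.018, 0.485, -0.016]
contact_force: [-3.4, -0.1, 0.8]
gripper_width: -0.0
```

Call:
step_arm:
  plan:
    - [-0.046,0.004,-0.077,0,0,0]
    - [-0.09,0.006,-0.15,0,0,0]
    - [-0.14,0.01,-0.23,0,0,0]
    - [-0.14,0.01,-0.23,0,0,0]
    - [-0.14,0.01,-0.23,0,0,0]
    - [-0.14,0.01,-0.23,0,0,0]
    - [0,0,0,0,0,0]

```text
t: 24.72
eef_pos: [0.5813, 0.0655, -0.0195]
tool_rot: [0.874, 0.017, 0.486, -0.015]
contact_force: [-0.9, -0.1, -0.4]
gripper_width: -0.001
```

```bash
python3 - <<'E'
from search import *
status(); p,d=tins(); cv2.imwrite('pics/t9.png',cv2.resize(p[130:290,220:400,::-1],None,fx=4,fy=4,interpolation=cv2.INTER_CUBIC))
p,d=bot.read_camera('scene'); cv2.imwrite('pics/s10.png',p[:,:,::-1])
P=cloud(cam('scene'),d); m=((P[...,2]>.18)&(P[...,2]<.2)&(P[...,0]>.6)&(P[...,0]<.7)&(P[...,1]>.03)&(P[...,1]<.11)); q=P[m]; print(cv2.minEnclosingCircle(q[:,:2].astype(np.float32)),np.median(q[:,2]))
E
```

```text
t 24.73 tcp [ 0.5813  0.0655 -0.0195] tip [0.5629 0.0658 0.0102] q [ 0.473  0.799 -0.966  2.304  2.005  0.784 -0.498] F [-0.91 -0.12 -0.42]
[[ 0.527  0.043  0.849]
 [-0.01   0.999 -0.045]
 [-0.85   0.015  0.527]]
cap [284. 144.] 182 [0.6501 0.0707 0.0169 0.1893]
cap [323. 147.] 190 [ 0.6443 -0.0144  0.0166  0.1892]
cap [360. 151.] 181 [ 0.6387 -0.0937  0.0164  0.189 ]
cap [286. 218.] 85 [0.4765 0.0638 0.0355 0.188 ]
cap [343. 225.] 187 [ 0.4778 -0.0596  0.0166  0.1892]
cap [236. 244.] 204 [0.4346 0.1626 0.0168 0.1891]
((0.6498948335647583, 0.07100895792245865), 0.01738743856549263) 0.18992144128835464
```

View pics/t9.png

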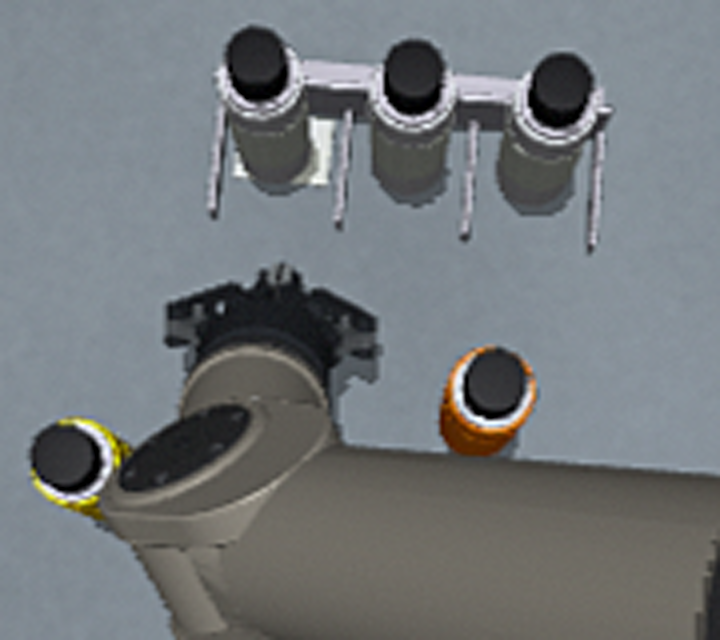

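View pics/s10.png

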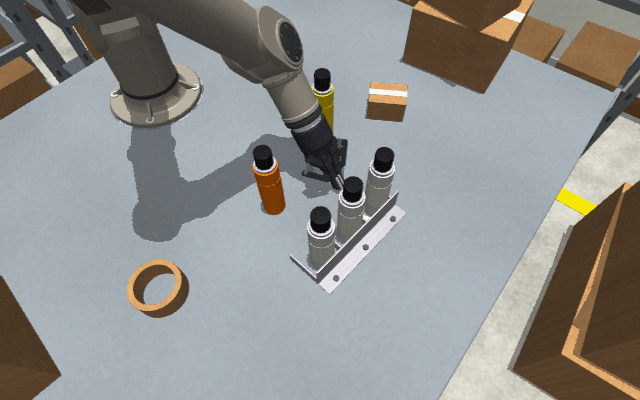

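```bash
python3 -c "
from station import bot
print(bot.hand_in())"
```

```text
the job is handed in; nothing more can be done
None
```

The stray bare-metal tin is in the empty left lane, standing upright and back against the stop in line with the other two. I handed the job in at about 25 s, and no verdict was reported.

I pushed the tin with the shut, leaned fingertips, in contact about 10–20 mm above the board. It was never gripped, and the push force stayed at about 5 N or less.

**Last checks**
- **Position:** the top camera put the cap at (0.650, 0.071), which is about 1 mm short of the card's centre and 5 mm left of the lane's middle line. The scene camera agreed within 1 mm.
- **Upright:** the cap height of 0.189 m matches the other tins. It is standing free, with the fingers withdrawn 50 mm.
- **Everything else:** the two stock tins and both look-alikes were within about 1 mm of where they started. The tape and carton looked unmoved in the pictures, but I did not measure them.

**What went wrong or disagreed**
- **Brief tilt:** early on, with joints at their limits, the fingertip rode up and the tin tilted about 0.09 rad. I backed off, it stood up again, and I finished with a different arm posture.
- **Fingertip position:** the actual fingertips sit about 35 mm behind the stated TCP. I allowed for this in every move.

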